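# Hand out the room key from the back of a crowded key arm

## Robot

A 6-joint arm with a two-finger parallel gripper is mounted at the origin on the work surface. World frame = base frame: x ahead of the robot, y to its left, z up, the work surface at z = 0. Lengths are in m, angles in rad, forces in N, time in s.
With the tool pointing down it reaches from about 0.375 to 0.9 m from the base axis. Payload 3.1 kg.
Tool frame: the origin (TCP) lies at the very end of the fingers, on their centre line; the grasp point (between the pads) lies 19 mm behind it (manip.grasp_offset is the distance from the TCP to the grasp point, in m); y points along the fingers, z is the direction in which the jaws open and shut, and the axes are right-handed (so a half turn about y gives the same grasp; the last joint's range is limited). The gripper opens to 85 mm and grips with 20 to 120 N. Pads are 22 mm wide; open, the fingers measure 114 mm over their backs; the gripper's body (76 mm by 85 mm) begins 54 mm behind the grasp point. The pads swing forward as they close: fully open they stand 13 mm farther back than shut.
Start: joints at [-1.317, 0.527, 1.433, -0, 1.181, -0.178], TCP at [0.262, -0.567, 0.231] pointing down, gripper open.
Joint ranges: [-3.08, 3.08], [-0.75, 2.2], [0.22, 2.44], [-1.43, 4.57], [0, 2.65], [-2.85, 2.85]. Speed limits (rad/s): [2.79, 2.79, 3.14, 3.14, 3.14, 3.14].

## Interface

Orientations are given as a unit quaternion [x, y, z, w].
In Python, from station import manip gives the robot as it stands.
- The arm moves only by the tool apply_moves, never from a script. Its argument "motion" is a list of rows, each a list of 5 numbers: the finger opening in mm, from 0 to 85.4, then the shift along the tool's x, y, z in units of 30 mm (1.0 is 30 mm), then the turn about the tool's y in units of 10 degrees (1.0 is 10 degrees). In form: [[fingers, x, y, z, twist], ...]. A call has 1 to 12 rows; each row is the pose to reach, as a shift and turn from the pose commanded when the call began, along the tool's axes at that moment; what a row does not reach only later rows make up. A row lasts 1/8 s, in which the tool goes at most 62.5 mm and 10.7 degrees, less where a joint would pass 70% of its speed; a pose out of reach is approached as far as the arm can. A call with a gripper value outside its range is refused whole. The fingers move at their own pace and stop on an object; "squeeze" is the grip in N (left out, the last holds). Time passes only in rows, so rows that repeat a pose let the fingers close. It gives the time, the measured TCP pose, the force and the opening at its end, in the units of the state.
- manip.sense(): the state, without advancing time (a new reading comes with each control period).
- manip.snapshot(name): name is "scene" or "side" or "wrist"; returns the picture (400x640x3 uint8, red, green, blue); there is no depth.
- manip.get_calibration(name): a dict with "intrinsics" (3x3 intrinsics, pixels), "dist_coeffs" ([k1, k2, p1, p2, k3] as OpenCV has them; the pictures are not rectified), "extrinsics" (4x4, takes a point from camera to world coordinates). Camera axes: x right, y up, looking along -z (the intrinsics and any distortion apply to the point x, -y, -z); pixel columns grow to the right and rows downward; lengths in m; the calibration is good to about 2 mm. A picture is of the moment at which its call begins: read the wrist's pose just before it. get_calibration takes no time and is no camera call; for the wrist camera it gives the pose at the moment of the call.
- manip.sign_off(): hands the job in, once; it reports no verdict.
The state is a dict: "t": time; "q": joint angles; "qd": joint speeds; "tau": joint torques, N m; "tcp_pos": TCP position; "tool_rot": TCP orientation; "force": force on the tool from outside, world axes, zero at the start; "ft_torque": the same for the moment, N m; "finger_gap": opening from 0.0 (shut) to 1.0 (fully open).
Only numpy, scipy, OpenCV 4.12 (cv2) and the standard library are available. Lean on these libraries where they do the work, as an engineer would, in place of code of your own. Each camera call takes 0.05 s, during which the arm holds its last target.

## Task

A guest is checking in and needs the key with the oblong tag, which hangs on the key rack behind the round-tagged key, on the same brass arm. Slide the round-tagged key off that arm's open end and hang it on the rack's empty arm, then slide the oblong-tagged key off too and stand it, blade down, in the small empty cell of the pine check-in box. Leave both keys there and do not disturb the other things on the counter.

Things in the scene. Friction and masses are not known exactly. Their poses are not given: they have to be found in the camera images.
- key_rack: Fixed key rack; origin on the counter under its post (24 mm square). +y points from post to open end of the crowded arm, -y along the empty arm; -x is the robot's side. Iron foot 130 (x) by 260 (y) mm, 14 mm high. Over the arms a shelf of card slots, x -5 to +43 mm, y -175 to +175 mm, underside 290 mm, top 352 mm above the counter: reach the keys under it from the robot's side, tool tilted some 30 degrees.
- full_arm_tip (a point): Open end of the crowded arm, on its axis (rack y +160 mm), axes as the rack. Both arms are straight level brass bars, 8 mm thick with a round nose 12 mm thick, axis 225 mm above the counter, fixed to the post and open at this end. The oblong key hangs about 64 mm from the post's centre, the round one about 122 mm; some 48 mm is free between the tags: open the jaws part way.
- spare_arm_tip (a point): Open end of the empty arm, on its axis (rack y -160 mm, 225 mm above the counter), axes as the rack. Arm as the crowded one.
- round_key: Front key, loose, rigid, 143 mm long, 90 to 150 g; origin at its tag's centre; z up to its eye, y its thickness, x its width; hanging, its axes lie as the rack's. Round red tag, brass rim, 49 mm across, 10 mm thick (grip across that thickness). Below it a blade: shank 8 mm thick to 84 mm below the tag's centre, bit 4 mm thick out to x = +16 mm.
- round_key_eye (a point): Centre of the round-tagged key's eye, 41 mm above the tag's centre: a brass ring with its hole along y, hole 26 mm, outside 36 mm, 6 mm thick. Hung at rest, it is 9 mm below the arm's axis. Axes as the key.
- oblong_key: Rear key, the one wanted, loose, nearer the post. Same measures and axes as the round-tagged key, origin at its tag's centre, but its red tag is oblong: 31 mm (x) by 49 mm (z) with its rim, 10 mm thick.
- oblong_key_eye (a point): Centre of the oblong-tagged key's eye, 41 mm above its tag's centre; eye as the other key's. Axes as the key.
- oblong_key_tip (a point): Lower end of the oblong-tagged key's blade, 84 mm below its tag's centre. Axes as the key.
- card_box: Fixed open-topped pine check-in box, 42 (x) x 116 (y) x 58 mm high, walls 6 to 7 mm; origin under its centre. A square empty cell at its -y end takes the key, any way round; the rest holds blank cards standing no higher than the rim.
- key_cell (a point): Centre of the floor of the box's small cell, 6 mm above the counter, 52 mm below the rim; box y -38 mm. The cell is 28 mm square inside, axes as card_box. A key let go in it may lean on the rim.
- amber_jar: Bystander: squat amber glass jar, 72 mm across, 72 mm high, loose; origin under its centre.
- desk_bell: Bystander: brass desk bell, 80 mm across, 57 mm high, loose; origin under its centre.
- magnifier: Bystander: magnifier with dark horn handle lying flat, 205 mm long, lens 96 mm across, 22 mm high, loose; origin under the lens, handle along its +x.
- stapler: Bystander: stapler, 150 mm (y) x 36 mm, 54 mm high, loose; origin under its centre.
- ink_pad: Bystander: flat ink-pad tin, 85 x 125 x 18 mm, loose; origin under its centre.
- pen_pot: Bystander: steel pot of pens, 76 mm across, 95 mm high (142 mm with the pens), loose; origin under its centre.
Things that resemble listed ones, but are neither listed nor needed, are in the scene too. What is shaped like the card_box but pink or red is not meant.

How it is judged:
By the outcome, as a careful person would: the job done as asked, in the order asked, and still so for the second after the job is handed in, with the robot touching nothing.
It also fails if it takes over 67 s, if anything falls off the work surface, if the arm or the gripper's body presses on something with over 40 N, if the wrist force passes 120 N, or if a joint passes its speed limit or range.

## Working session

There is one attempt and no reset: what is moved stays moved. The work goes in short steps, Python scripts to look and compute and a tool call to move; the robot and the scene stay as the last step left them, time stands still between calls to the robot, and variables do not carry over. Pictures are saved under pics/ and viewed, and the job is handed in when it is done.

Besides the shell and the picture viewer there is one more tool, called after "Call:" as name(argument=value, ...), one argument or row to a line, values as JSON. apply_moves: Moves the arm, as the interface text tells. Its arguments: {"type":"object","properties":{"motion":{"type":"array"},"squeeze":{"type":"number"}},"required":["motion"]}

```bash
ls; mkdir -p pics; cat > h.py <<'E'
import numpy as np, cv2, json
from station import manip
def snap(cam,name):
    im=manip.snapshot(cam); cv2.imwrite(f'pics/{name}.png',im[:,:,::-1]); return im
E
python3 - <<'E'
from h import *
s=manip.sense(); print(s)
print(manip.grasp_offset)
for c in ("scene","side"):
    snap(c,c+"0"); k=manip.get_calibration(c); print(c,k)
s=manip.sense();snap("wrist","wrist0");print(s['t'],manip.get_calibration("wrist"))
E
```

```text
pics
{'t': 0.0, 'q': array([-1.31650806e+00,  5.28459950e-01,  1.43390895e+00, -1.87781522e-05,
        1.18141138e+00, -1.78492128e-01]), 'qd': array([ 0.00026044,  0.00130639, -0.00101098, -0.00208102,  0.00021845,
        0.00219273]), 'tau': array([-4.95122492e-05, -4.42349732e+01, -1.78027457e+01, -3.12251022e-04,
        8.49163014e-03, -3.34483950e-06]), 'tcp_pos': array([ 0.26196425, -0.56665296,  0.23033533]), 'tool_rot': array([-0.15185747,  0.69138794, -0.68984263,  0.15178659]), 'force': array([ 0.24111311,  0.29994767, -0.8332325 ]), 'ft_torque': array([-0.01048078, -0.03330324,  0.01167103]), 'finger_gap': 0.9988505879246753}
0.0187
scene {'intrinsics': array([[478.02675295,   0.        , 326.58905146],
       [  0.        , 478.02675295, 194.29769878],
       [  0.        ,   0.        ,   1.        ]]), 'dist_coeffs': array([-0.05254654,  0.        ,  0.        ,  0.        ,  0.        ]), 'extrinsics': array([[ 0.09153157, -0.85146774,  0.5163571 ,  1.22793807],
       [ 0.99575069,  0.08353336, -0.03876515, -0.12968247],
       [-0.01012577,  0.51771117,  0.8554955
[... 522 characters left out ...]
392,  1.00417996],
       [ 0.        ,  0.        ,  0.        ,  1.        ]])}
0.1 {'intrinsics': array([[289.42254843,   0.        , 317.14599797],
       [  0.        , 289.42254843, 197.91527035],
       [  0.        ,   0.        ,   1.        ]]), 'dist_coeffs': array([-0.04531452,  0.        ,  0.        ,  0.        ,  0.        ]), 'extrinsics': array([[ 4.18920732e-01,  8.59301904e-01,  2.93437656e-01,
         3.39294907e-01],
       [-9.08022345e-01,  3.96769277e-01,  1.34423071e-01,
        -5.31803386e-01],
       [-9.17045982e-04, -3.22760559e-01,  9.46480206e-01,
         3.72393952e-01],
       [ 0.00000000e+00,  0.00000000e+00,  0.00000000e+00,
         1.00000000e+00]])}
```

View pics/scene0.png

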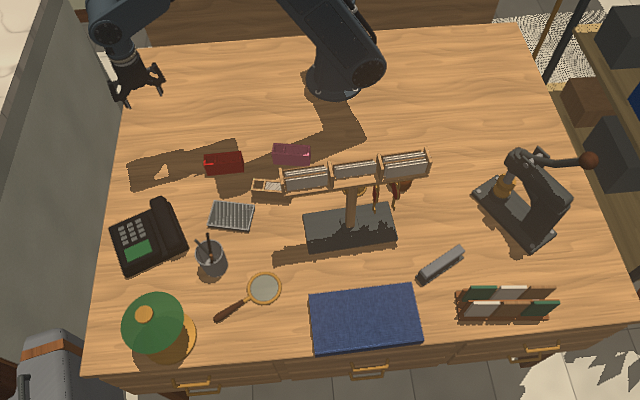

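View pics/side0.png

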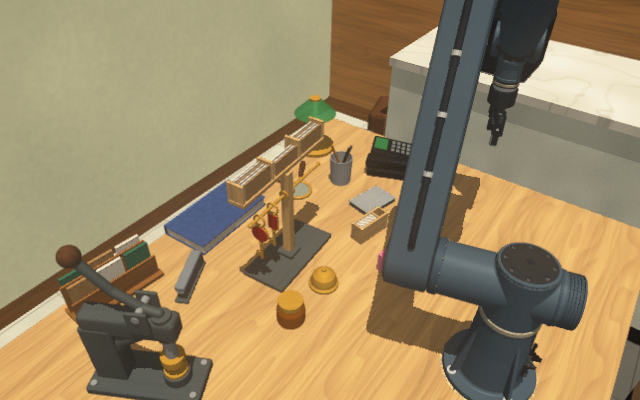

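View pics/wrist0.png

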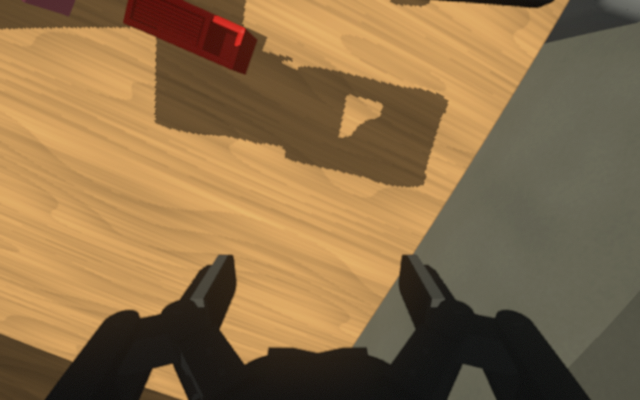

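The scene view shows the rack with the foot at about (350,228). The keys hang at about (378–402,190) under the right part of the shelf. The pine box is at about (268,187), the red and pink decoys at (224,162) and (291,155). I'll zoom in next.

```bash
python3 - <<'E'
import cv2
a=cv2.imread('pics/scene0.png');b=cv2.imread('pics/side0.png')
cv2.imwrite('pics/sc_rack.png',cv2.resize(a[140:260,240:440],None,fx=4,fy=4,interpolation=cv2.INTER_CUBIC))
cv2.imwrite('pics/sd_rack.png',cv2.resize(b[110:330,220:410],None,fx=2.7*1.0,fy=2.7,interpolation=cv2.INTER_CUBIC))
E
```

```text
(no output)
```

View pics/sc_rack.png

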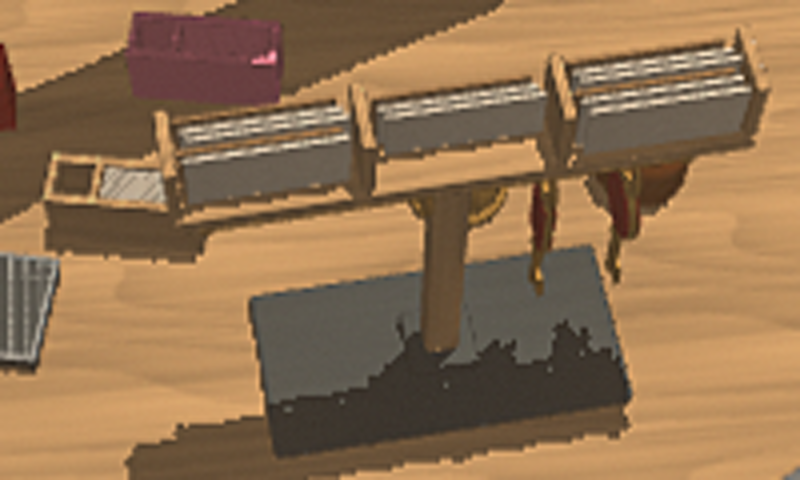

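View pics/sd_rack.png

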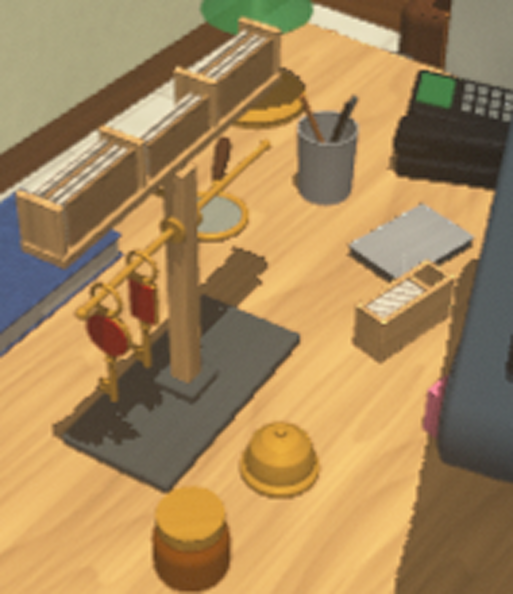

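```bash
cat >> h.py <<'E'
def ray(cam,uv,cal=None):
    k=cal or manip.get_calibration(cam)
    p=cv2.undistortPoints(np.array([[uv]],float),k['intrinsics'],k['dist_coeffs'])[0,0]
    d=k['extrinsics'][:3,:3]@np.array([p[0],-p[1],-1.]); return k['extrinsics'][:3,3],d/np.linalg.norm(d)
def onz(cam,uv,z,cal=None):
    o,d=ray(cam,uv,cal); return o+d*(z-o[2])/d[2]
def tri(c1,u1,c2,u2):
    o1,d1=ray(c1,u1);o2,d2=ray(c2,u2)
    t=np.linalg.lstsq(np.c_[d1,-d2],o2-o1,rcond=None)[0]
    a,b=o1+t[0]*d1,o2+t[1]*d2; return (a+b)/2,np.linalg.norm(a-b)
def proj(cam,P,cal=None):
    k=cal or manip.get_calibration(cam); E=k['extrinsics']
    c=E[:3,:3].T@(np.atleast_2d(P)-E[:3,3]).T; c=np.array([c[0],-c[1],-c[2]]).T
    return cv2.projectPoints(c,np.zeros(3),np.zeros(3),k['intrinsics'],k['dist_coeffs'])[0][:,0]
E
python3 - <<'E'
from h import *
np.set_printoptions(precision=4,suppress=True)
sd=lambda u,v:(220+u/2.7,110+v/2.7); sc=lambda u,v:(240+u/4,140+v/4)
T=onz('side',sd(83,311),.225);S=onz('side',sd(265,146),.225); print('tips',T,S,np.linalg.norm(T-S), (T+S)/2, np.degrees(np.arctan2((T-S)[1],(T-S)[0])))
for p in [(299,338),(165,488),(58,432)]: print('footside',onz('side',sd(*p),.014))
for p in [(250,298),(592,245)]: print('footscene',onz('scene',sc(*p),.014))
print('footscene low',onz('scene',sc(275,457),0),onz('scene',sc(630,405),0))
print('cell rim corners scene',[onz('scene',sc(*p),.058) for p in [(52,155),(46,203),(165,208),(97,205),(100,160)]])
print('box side',[onz('side',sd(*p),.058) for p in [(356,310),(385,327),(452,281),(428,263)]])
print('jar',onz('side',sd(190,518),.072),'bell',onz('side',sd(281,435),.057),onz('side',sd(281,470),.0))
E
```

```text
tips [0.5846 0.136  0.225 ] [ 0.6054 -0.1658  0.225 ] 0.3025025323309561 [ 0.595  -0.0149  0.225 ] 93.94615124836041
footside [ 0.5383 -0.1404  0.014 ]
footside [0.5214 0.1118 0.014 ]
footside [0.6541 0.118  0.014 ]
footscene [ 0.5454 -0.1507  0.014 ]
footscene [0.5252 0.1067 0.014 ]
footscene low [ 0.6679 -0.1418  0.    ] [0.652  0.1157 0.    ]
cell rim corners scene [array([ 0.4343, -0.2889,  0.058 ]), array([ 0.476 , -0.2938,  0.058 ]), array([ 0.4889, -0.207 ,  0.058 ]), array([ 0.4814, -0.2565,  0.058 ]), array([ 0.4423, -0.2533,  0.058 ])]
box side [array([ 0.4882, -0.1726,  0.058 ]), array([ 0.449, -0.168,  0.058]), array([ 0.4293, -0.2759,  0.058 ]), array([ 0.4663, -0.2872,  0.058 ])]
jar [0.4482 0.164  0.072 ] bell [0.4488 0.0225 0.057 ] [0.4515 0.0165 0.    ]
```

```bash
python3 - <<'E'
from h import *
from scipy.spatial.transform import Rotation as R
np.set_printoptions(precision=4,suppress=True)
s=manip.sense(); r=R.from_quat(s['tool_rot']); print(r.as_matrix()); k=manip.get_calibration('wrist')
print('cam in tool',r.inv().apply(k['extrinsics'][:3,3]-s['tcp_pos']), r.inv().as_matrix()@k['extrinsics'][:3,:3])
print([x for x in dir(manip) if x[0]!='_'])
E
```

```text
[[-0.9078 -0.0004  0.4194]
 [-0.4194  0.0017 -0.9078]
 [-0.0003 -1.     -0.0017]]
cam in tool [-0.0849 -0.1418  0.0004] [[ 0.0006 -0.9464 -0.3231]
 [-0.0008  0.3231 -0.9464]
 [ 1.      0.0008 -0.0005]]
['PlanningError', 'get_calibration', 'grasp_offset', 'sense', 'sign_off', 'snapshot']
```

Call:
apply_moves(
  motion=[
    [85,0,-0.5,0,1],
    [85,0,-1,0,2],
    [85,0,-1,0,2],
  ],
)

```text
t: 0.52
tcp_pos: [0.2623, -0.568, 0.2622]
tool_rot: [0.03, -0.706, 0.707, -0.03]
force: [0.4, -0.3, 0.6]
finger_gap: 0.992
```

Call:
apply_moves(
  motion=[
    [85,0,-2,0,2],
    [85,0,-4,0,4],
    [85,0,-6,0,4],
    [85,0,-8,0,4],
    [85,0,-10,0,4],
    [85,0,-12,0,4],
    [85,0,-14,0,4],
    [85,0,-16,0,4],
    [85,0,-18,0,4],
    [85,0,-20,0,4],
    [85,0,-22,0,4],
    [85,0,-24,0,4],
  ],
)

```text
t: 2.02
tcp_pos: [0.2293, -0.496, 0.7876]
tool_rot: [-0.22, -0.666, 0.682, 0.207]
force: [0.2, -1.1, -0.0]
finger_gap: 0.997
```

```bash
cat >> h.py <<'E'
from scipy.spatial.transform import Rotation as R
np.set_printoptions(precision=4,suppress=True)
def st():
    s=manip.sense(); print(round(s['t'],3),'q',s['q'],'p',s['tcp_pos']); print(R.from_quat(s['tool_rot']).as_matrix()); return s
E
python3 -c "
from h import *
st()"
```

```text
2.025 q [-1.3454  0.3716  0.2181  0.0095  2.5232  0.8471] p [ 0.2293 -0.496   0.7876]
[[-0.8172  0.0118 -0.5762]
 [ 0.5758 -0.0267 -0.8172]
 [-0.025  -0.9996  0.0151]]
```

Call:
apply_moves(
  motion=[
    [85,0,0,0,0],
    [85,0,0,0,0],
  ],
)

```text
t: 2.28
tcp_pos: [0.2298, -0.4977, 0.7858]
tool_rot: [-0.22, -0.667, 0.681, 0.207]
force: [0.5, -0.3, -0.2]
finger_gap: 0.995
```

```bash
python3 -c "
from h import *
st()"
```

```text
2.275 q [-1.3452  0.3744  0.2192  0.0095  2.5218  0.8478] p [ 0.2298 -0.4977  0.7858]
[[-0.817   0.0113 -0.5765]
 [ 0.5761 -0.0244 -0.817 ]
 [-0.0232 -0.9996  0.0134]]
```

```bash
cat >> h.py <<'E'
def shift(target):
    s=manip.sense(); M=R.from_quat(s['tool_rot']).as_matrix(); return M.T@(np.array(target)-s['tcp_pos'])/.03
E
python3 -c "
from h import *
print(shift([.6,.04,.55]))"
```

```text
[  0.4263   7.5585 -21.8617]
```

Call:
apply_moves(
  motion=[
    [85,0,0.6,-1.8,-1],
    [85,0.1,1.2,-3.6,-2],
    [85,0.1,1.8,-5.4,-3],
    [85,0.1,2.4,-7.2,-4],
    [85,0.2,3.0,-9.0,-5],
    [85,0.2,3.6,-10.8,-6],
    [85,0.2,4.2,-12.6,-7],
    [85,0.3,4.8,-14.4,-8],
    [85,0.3,5.4,-16.2,-9],
    [85,0.4,6.2,-18.0,-10],
    [85,0.4,6.9,-19.8,-11],
    [85,0.4,7.5,-21.8,-12],
  ],
)

```text
t: 3.78
tcp_pos: [0.6007, 0.0398, 0.5502]
tool_rot: [0.482, -0.512, 0.529, -0.475]
force: [0.2, -1.2, 0.3]
finger_gap: 0.994
```

```bash
python3 -c "
from h import *
st();print(shift([.7,.049,.5]))"
```

```text
3.775 q [-0.1075  0.3141  0.9406 -0.0245  1.8749 -0.0296] p [0.6007 0.0398 0.5502]
[[-0.0854  0.0094  0.9963]
 [-0.9961 -0.0245 -0.0852]
 [ 0.0236 -0.9997  0.0114]]
[-0.627   1.6948  3.252 ]
```

Call:
apply_moves(
  motion=[
    [85,-0.5,0.2,0.5,-1],
    [85,-1,0.4,1,-2],
    [85,-1.5,0.6,1.5,-3],
    [85,-2,0.8,2,-4],
    [85,-2.5,1,2.5,-5],
    [85,-3,1.2,3,-6],
    [85,-3.5,1.4,3.5,-7],
    [85,-4,1.5,4,-8],
    [85,-4.4,1.6,4.6,-9],
    [85,-4.4,1.6,4.6,-9.9],
    [85,-4.4,1.6,4.6,-9.9],
  ],
)

```text
t: 5.15
tcp_pos: [0.7501, 0.1565, 0.5006]
tool_rot: [0.715, 0.026, -0.02, -0.698]
force: [0.1, -0.2, -0.3]
finger_gap: 0.997
```

```bash
python3 -c "
from h import *
s=st(); M=R.from_quat(s['tool_rot']).as_matrix(); print('az x',np.degrees(np.arctan2(M[1,0],M[0,0])))"
```

```text
5.15 q [ 0.0701  0.6431  0.5151 -0.0272  1.9765 -1.5764] p [0.7501 0.1565 0.5006]
[[ 0.9979  0.0084 -0.0647]
 [ 0.0648 -0.0245  0.9976]
 [ 0.0068 -0.9997 -0.025 ]]
az x 3.7179862851365235
```

Call:
apply_moves(
  motion=[
    [85,2,0,0,0],
    [85,4,0,0,0],
    [85,6,0,0,0],
    [85,8,0,0,0],
    [85,10,0,0,0],
    [85,12,0,0,0],
  ],
)

```text
t: 5.9
tcp_pos: [0.8646, 0.1473, 0.4283]
tool_rot: [0.713, 0.043, -0.004, -0.7]
force: [0.6, -0.1, 0.3]
finger_gap: 0.995
```

```bash
python3 -c "
from h import *
s=st(); M=R.from_quat(s['tool_rot']).as_matrix(); print('az x',np.degrees(np.arctan2(M[1,0],M[0,0])))"
```

```text
5.9 q [ 0.0486  0.881   0.2186 -0.0217  1.9868 -1.5981] p [0.8646 0.1473 0.4283]
[[ 0.9963  0.0559 -0.066 ]
 [ 0.0671 -0.0171  0.9976]
 [ 0.0546 -0.9983 -0.0208]]
az x 3.850966817838329
```

Call:
apply_moves(
  motion=[
    [85,30,-20,0,0],
    [85,30,-20,0,0],
    [85,30,-20,0,0],
    [85,30,-20,0,0],
  ],
)

```text
t: 6.4
tcp_pos: [0.8629, 0.1311, 0.4614]
tool_rot: [0.711, 0.059, 0.011, -0.701]
force: [-0.7, 0.0, -0.1]
finger_gap: 0.997
```

```bash
python3 -c "
from h import *
s=st(); M=R.from_quat(s['tool_rot']).as_matrix(); print('az x',np.degrees(np.arctan2(M[1,0],M[0,0])))"
```

```text
6.4 q [ 0.0279  0.8434  0.218  -0.0147  1.9806 -1.6167] p [0.8629 0.1311 0.4614]
[[ 0.9928  0.0997 -0.0663]
 [ 0.0677 -0.0107  0.9976]
 [ 0.0987 -0.995  -0.0174]]
az x 3.9034503524491004
```

Call:
apply_moves(
  motion=[
    [85,30,-20,2,0],
    [85,30,-20,2,0],
    [85,30,-20,2,0],
    [85,30,-20,2,0],
    [85,30,-20,2,0],
    [85,30,-20,2,0],
    [85,30,-20,2,0],
    [85,30,-20,2,0],
    [85,30,-20,2,0],
    [85,30,-20,2,0],
    [85,30,-20,2,0],
    [85,30,-20,2,0],
  ],
)

```text
t: 7.9
tcp_pos: [0.8421, 0.1254, 0.5173]
tool_rot: [0.708, 0.074, 0.026, -0.702]
force: [-1.0, -0.6, -0.1]
finger_gap: 0.996
```

```bash
python3 -c "
from h import *
s=st(); M=R.from_quat(s['tool_rot']).as_matrix(); print('az x',np.degrees(np.arctan2(M[1,0],M[0,0])))"
```

```text
7.9 q [ 0.0196  0.7764  0.2191 -0.008   2.0053 -1.623 ] p [0.8421 0.1254 0.5173]
[[ 0.9878  0.1405 -0.0669]
 [ 0.0682 -0.0045  0.9977]
 [ 0.1398 -0.9901 -0.014 ]]
az x 3.9484859945602397
```

Call:
apply_moves(
  motion=[
    [85,40,-6,2,0],
    [85,40,-6,2,0],
    [85,40,-6,2,0],
  ],
)

```text
t: 8.28
tcp_pos: [0.8788, 0.1256, 0.4814]
tool_rot: [0.705, 0.089, 0.041, -0.702]
force: [0.4, 0.1, 0.3]
finger_gap: 0.998
```

```bash
cat >>h.py <<'E'
def tl():
    s=manip.sense(); M=R.from_quat(s['tool_rot']).as_matrix()
    print(round(s['t'],3),'q',s['q'],'p',s['tcp_pos'],'tilt',np.degrees(np.arctan2(M[0,1],-M[2,1])),'ytilt',np.degrees(np.arctan2(M[1,1],-M[2,1])),'az x',np.degrees(np.arctan2(M[1,0],M[0,0])),'z',M[:,2])
E
python3 -c "
from h import *
tl()"
```

```text
8.275 q [ 0.0172  0.8227  0.2196 -0.0017  1.9162 -1.6227] p [0.8788 0.1256 0.4814] tilt 10.49394615211509 ytilt 0.0877994797697062 az x 3.97580739052685 z [-0.0673  0.9977 -0.0109]
```

Call:
apply_moves(
  motion=[
    [85,40,-14,2,0],
    [85,40,-14,2,0],
  ],
)

```text
t: 8.52
tcp_pos: [0.8915, 0.1253, 0.4874]
tool_rot: [0.702, 0.106, 0.057, -0.702]
force: [-0.8, -0.4, 0.2]
finger_gap: 0.993
```

```bash
python3 -c "
from h import *
tl()"
```

```text
8.525 q [ 0.0145  0.8198  0.218   0.0047  1.8723 -1.6233] p [0.8915 0.1253 0.4874] tilt 13.254454294600643 ytilt 0.4630999602533344 az x 4.0045824104549625 z [-0.068   0.9977 -0.0079]
```

Call:
apply_moves(
  motion=[
    [85,40,-14,2,0],
  ],
)

```text
t: 8.65
tcp_pos: [0.9005, 0.1257, 0.494]
tool_rot: [-0.699, -0.12, -0.071, 0.702]
force: [-0.8, 0.5, 0.1]
finger_gap: 0.995
```

```bash
python3 -c "
from h import *
tl()"
```

```text
8.65 q [ 0.0132  0.815   0.2186  0.01    1.8375 -1.6232] p [0.9005 0.1257 0.494 ] tilt 15.488407183465528 ytilt 0.7851493708415415 az x 4.0270680620355295 z [-0.0687  0.9976 -0.0054]
```

Call:
apply_moves(
  motion=[
    [85,40,-14,2,0],
  ],
)

```text
t: 8.78
tcp_pos: [0.9085, 0.1261, 0.5031]
tool_rot: [-0.695, -0.134, -0.085, 0.701]
force: [-0.2, -0.1, 0.5]
finger_gap: 0.992
```

Call:
apply_moves(
  motion=[
    [85,40,-10,2,0],
  ],
)

```text
t: 8.9
tcp_pos: [0.9183, 0.1266, 0.5095]
tool_rot: [-0.692, -0.148, -0.099, 0.7]
force: [0.8, -0.5, 0.6]
finger_gap: 0.991
```

Call:
apply_moves(
  motion=[
    [85,40,-7,2,0],
  ],
)

```text
t: 9.02
tcp_pos: [0.9294, 0.1273, 0.513]
tool_rot: [-0.688, -0.161, -0.112, 0.699]
force: [0.3, -0.3, -0.3]
finger_gap: 0.996
```

```bash
python3 -c "
from h import *
tl()"
```

```text
9.025 q [ 0.0095  0.8058  0.2185  0.0255  1.7284 -1.6232] p [0.9294 0.1273 0.513 ] tilt 22.26470031030448 ytilt 1.7781654062686016 az x 4.037186858458265 z [-0.0712  0.9975  0.0018]
```

Call:
apply_moves(
  motion=[
    [85,40,-5,-2,0],
  ],
)

```text
t: 9.15
tcp_pos: [0.9414, 0.1228, 0.5163]
tool_rot: [-0.684, -0.175, -0.125, 0.697]
force: [-0.3, 0.0, -0.1]
finger_gap: 0.997
```

Call:
apply_moves(
  motion=[
    [85,40,-5,-2,0],
  ],
)

```text
t: 9.28
tcp_pos: [0.9523, 0.1172, 0.5214]
tool_rot: [-0.68, -0.188, -0.139, 0.695]
force: [-0.4, -0.2, 0.2]
finger_gap: 0.999
```

Call:
apply_moves(
  motion=[
    [85,40,-5,-2,0],
  ],
)

```text
t: 9.4
tcp_pos: [0.9619, 0.1123, 0.5292]
tool_rot: [-0.675, -0.201, -0.152, 0.693]
force: [0.6, 1.0, 0.8]
finger_gap: 0.997
```

Call:
apply_moves(
  motion=[
    [85,40,-5,-2,0],
  ],
)

```text
t: 9.52
tcp_pos: [0.9701, 0.1078, 0.5391]
tool_rot: [-0.671, -0.215, -0.166, 0.691]
force: [-0.9, -0.1, -0.1]
finger_gap: 0.997
```

```bash
python3 -c "
from h import *
tl();st()"
```

```text
9.525 q [-0.0207  0.7991  0.219   0.0567  1.5808 -1.6473] p [0.9701 0.1078 0.5391] tilt 31.14530058709435 ytilt 3.077060126641333 az x 3.970202518568605 z [-0.0744  0.9972  0.0086]
9.525 q [-0.0207  0.7991  0.219   0.0567  1.5808 -1.6473] p [0.9701 0.1078 0.5391]
[[ 0.8529  0.5167 -0.0744]
 [ 0.0592  0.046   0.9972]
 [ 0.5186 -0.855   0.0086]]
```

Call:
apply_moves(
  motion=[
    [85,-1.7,-0.9,0.1,0],
    [85,-3.4,-1.7,0.2,0],
    [85,-5.1,-2.6,0.3,0],
    [85,-6.8,-3.4,0.4,0],
    [85,-8.5,-4.3,0.5,0],
    [70,-10.2,-5.2,0.6,0],
    [50,-11.9,-6,0.7,0],
    [34,-13.6,-6.9,0.9,0],
    [34,-15.4,-7.8,1,0],
    [34,-15.4,-7.8,1,0],
  ],
)

```text
t: 10.78
tcp_pos: [0.4481, 0.1003, 0.501]
tool_rot: [-0.671, -0.215, -0.165, 0.69]
force: [0.0, 1.0, 1.0]
finger_gap: 0.397
```

```bash
python3 -c "
from h import *
tl(); snap('wrist','w1'); snap('side','s1'); print(shift([.52,.1,.288]))
a=cv2.imread('pics/s1.png');cv2.imwrite('pics/s1r.png',cv2.resize(a[110:330,220:410],None,fx=2.7,fy=2.7,interpolation=cv2.INTER_CUBIC))"
```

```text
10.775 q [-0.0835 -0.1875  1.7154  0.101   1.0772 -1.7503] p [0.4481 0.1003 0.501 ] tilt 31.139508232154796 ytilt 3.0685458478933847 az x 4.002411115090442 z [-0.0748  0.9972  0.0083]
[-1.7974  7.2674 -0.2165]
```

View pics/w1.png

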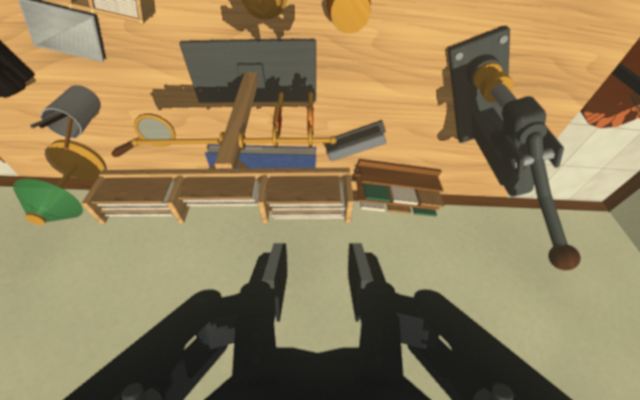

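View pics/s1r.png

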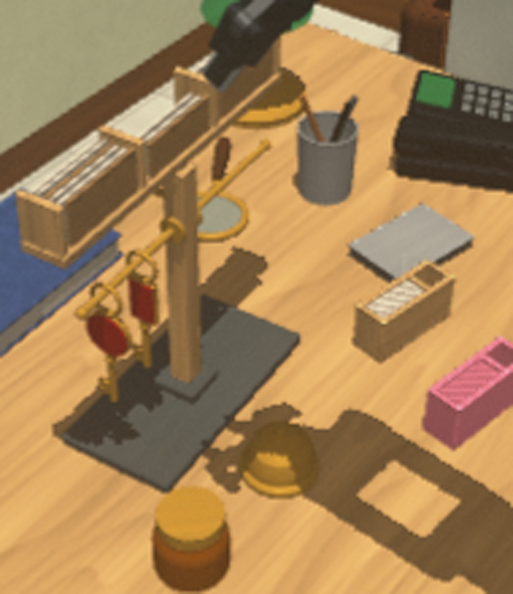

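```bash
cat >>h.py <<'E'
def reds(file,roi,mn=15):
    a=cv2.imread(f'pics/{file}.png'); h=cv2.cvtColor(a,cv2.COLOR_BGR2HSV)
    m=(((h[...,0]<7)|(h[...,0]>172))&(h[...,1]>140)&(h[...,2]>40)).astype(np.uint8); z=np.zeros_like(m); x0,y0,x1,y1=roi; z[y0:y1,x0:x1]=m[y0:y1,x0:x1]
    n,l,s,c=cv2.connectedComponentsWithStats(z); return [(c[i],s[i]) for i in range(1,n) if s[i][4]>=mn]
E
python3 - <<'E'
from h import *
a=cv2.imread('pics/w1.png');cv2.imwrite('pics/w1r.png',cv2.resize(a[80:230,180:380],None,fx=4,fy=4,interpolation=cv2.INTER_CUBIC))
S=reds('s1',(240,200,290,250)); W=reds('w1',(265,85,325,145),6)
print(S);print(W)
for s,_ in S:
  for w,_ in W: print(s,w,tri('side',s,'wrist',w))
for s,_ in S: print(onz('side',s,.175))
E
```

```text
[(array([272.3   , 221.4667]), array([269, 214,   8,  15,  90], dtype=int32)), (array([259.5079, 233.6349]), array([253, 227,  14,  14, 126], dtype=int32))]
[(array([279. , 120.5]), array([279, 116,   1,  10,  10], dtype=int32))]
[272.3    221.4667] [279.  120.5] (array([0.5965, 0.0493, 0.1728]), np.float64(0.006041488460452438))
[259.5079 233.6349] [279.  120.5] (array([0.6519, 0.0419, 0.0954]), np.float64(0.006040843051527845))
[0.591  0.0525 0.175 ]
[0.587  0.1063 0.175 ]
```

View pics/w1r.png

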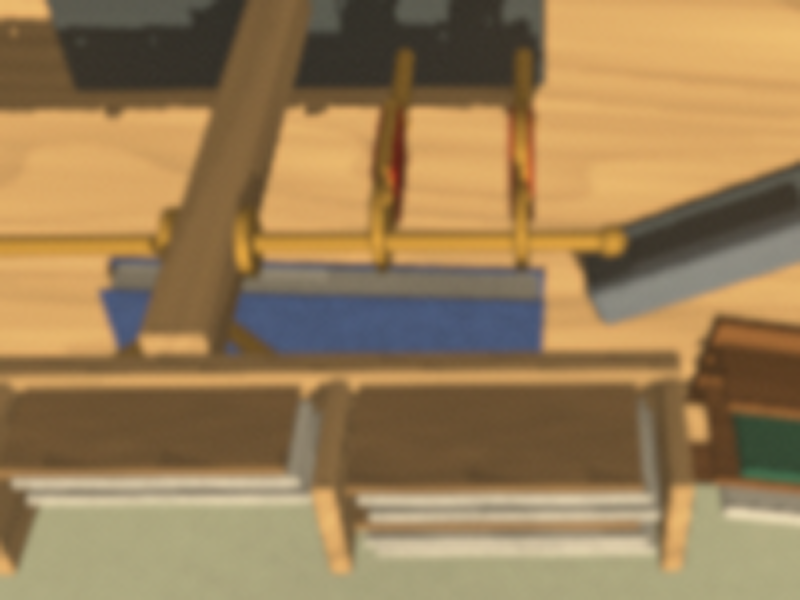

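```bash
python3 - <<'E'
from h import *
w=lambda u,v:(180+u/4,80+v/4)
T=onz('wrist',w(612,242),.225);A=onz('wrist',w(300,242),.225); print('tip',T,A,'side tip',onz('side',(220+83/2.7,110+311/2.7),.225))
for p in [(381,240),(521,240)]: print('eye',onz('wrist',w(*p),.225))
for p in [(393,165),(521,165)]: print('tag',onz('wrist',w(*p),.175))
print('spare tip side',onz('side',(220+265/2.7,110+146/2.7),.225))
E
```

```text
tip [0.5943 0.137  0.225 ] [0.6022 0.0163 0.225 ] side tip [0.5846 0.136  0.225 ]
eye [0.5993 0.0477 0.225 ]
eye [0.5957 0.1018 0.225 ]
tag [0.6002 0.0483 0.175 ]
tag [0.5967 0.1014 0.175 ]
spare tip side [ 0.6054 -0.1658  0.225 ]
```

```bash
python3 -c "
from h import *
print(shift([.5345,.099,.27]))"
```

```text
[-1.7001  8.0289 -0.2904]
```

Call:
apply_moves(
  motion=[
    [34,-0.4,2,-0.1,0],
    [34,-0.9,4,-0.2,0],
    [34,-1.3,6,-0.2,0],
    [34,-1.7,8,-0.3,0],
    [34,-1.7,8,-0.3,0],
  ],
)

```text
t: 11.5
tcp_pos: [0.5328, 0.0985, 0.262]
tool_rot: [-0.672, -0.209, -0.161, 0.692]
force: [-0.9, -0.0, 1.3]
finger_gap: 0.4
```

```bash
python3 -c "
from h import *
tl(); snap('wrist','w2'); snap('side','s2'); 
a=cv2.imread('pics/s2.png');cv2.imwrite('pics/s2r.png',cv2.resize(a[110:330,220:410],None,fx=2.7,fy=2.7,interpolation=cv2.INTER_CUBIC))"
```

```text
11.5 q [-0.069   0.2312  1.9923  0.2083  0.4014 -1.8808] p [0.5328 0.0985 0.262 ] tilt 30.266261036178033 ytilt 3.0660187520705846 az x 3.8572936889356892 z [-0.0734  0.9972  0.0106]
```

View pics/w2.png

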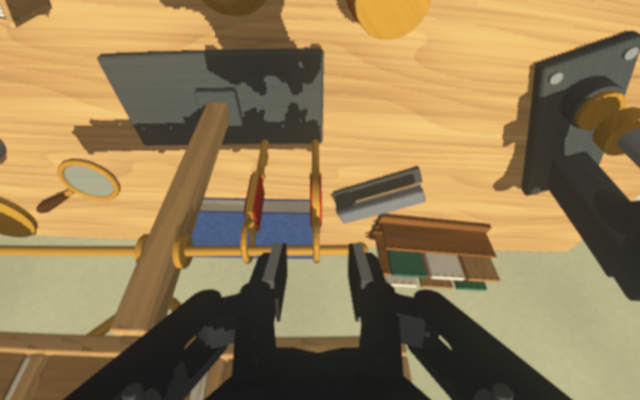

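View pics/s2r.png

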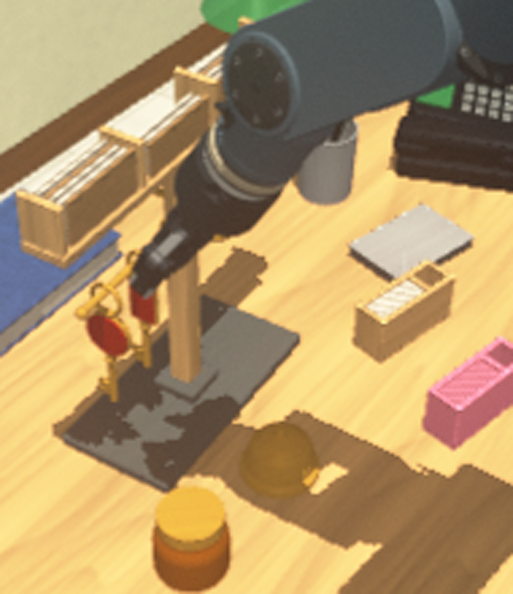

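```bash
cat > fk.py <<'E'
from h import *
from scipy.optimize import least_squares
D=np.array([[-1.3165,.5285,1.4339,0,1.1814,-.1785,.262,-.5667,.2303],[-1.3454,.3716,.2181,.0095,2.5232,.8471,.2293,-.496,.7876],[.0701,.6431,.5151,-.0272,1.9765,-1.5764,.7501,.1565,.5006],[.0486,.881,.2186,-.0217,1.9868,-1.5981,.8646,.1473,.4283],[.0145,.8198,.218,.0047,1.8723,-1.6233,.8915,.1253,.4874],[-.0207,.7991,.219,.0567,1.5808,-1.6473,.9701,.1078,.5391],[-.0835,-.1875,1.7154,.101,1.0772,-1.7503,.4481,.1003,.501],[-.069,.2312,1.9923,.2083,.4014,-1.8808,.5328,.0985,.262],[-.1075,.3141,.9406,-.0245,1.8749,-.0296,.6007,.0398,.5502]])
def fk(p,q):
    h,a,b,e,L,dl,dw=p
    Ry=lambda t:R.from_euler('y',t); Rz=lambda t:R.from_euler('z',t)
    R1=Rz(q[0]); R2=R1*Ry(q[1]); R3=R2*Ry(q[2]); R4=R3*Rz(q[3]); R5=R4*Ry(q[4])
    P=np.array([0,0,h])+R2.apply([0,dl,a])+R3.apply([e,0,b])+R5.apply([0,dw,L])
    return P,R5
f=lambda p:np.concatenate([fk(p,d)[0]-d[6:] for d in D])
r=least_squares(f,[.15,.4,.4,0,.25,.1,0]); PAR=r.x
if __name__=='__main__':
    print(r.x, np.abs(r.fun).max(), r.fun.reshape(-1,3))
E
python3 fk.py; python3 -c "
from h import *
tl();print(manip.sense()['qd'])"
```

```text
[0.274  0.588  0.3917 0.1141 0.2966 0.1109 0.0001] 6.967274259150891e-05 [[-0.      0.     -0.    ]
 [-0.      0.     -0.    ]
 [ 0.      0.      0.0001]
 [ 0.     -0.      0.    ]
 [ 0.     -0.     -0.    ]
 [ 0.     -0.     -0.    ]
 [ 0.      0.      0.    ]
 [-0.     -0.      0.    ]
 [ 0.      0.0001 -0.0001]]
11.6 q [-0.0685  0.22    1.9892  0.2079  0.402  -1.8806] p [0.5344 0.0986 0.269 ] tilt 31.045278844547617 ytilt 3.0502042238184557 az x 3.962347784076916 z [-0.0742  0.9972  0.0085]
[ 0.0048 -0.0803 -0.0116  0.0017 -0.0031 -0.0013]
```

```bash
cat > ik.py <<'E'
from fk import *
lo=[-3.08,-.75,.22,-1.43,0];hi=[3.08,2.2,2.44,4.57,2.65]
def ik(P,ydir,q0):
    g=lambda q:np.concatenate([(fk(PAR,q)[0]-P)/.01,(fk(PAR,q)[1].apply([0,0,1])-ydir)/.02])
    r=least_squares(g,np.clip(q0,np.array(lo)+1e-3,np.array(hi)-1e-3),bounds=(lo,hi)); return r.x,np.abs(r.fun).max()
E
python3 - <<'E'
from ik import *
s=manip.sense(); yd=R.from_quat(s['tool_rot']).as_matrix()[:,1]; q=s['q'][:5]; print(yd)
ry=np.array([-.07,.9975,0]); G=np.array([.6017,.105,.159])
for n,P in [('grasp',G),('lift',G+[0,0,.009]),('off',G+.08*ry+[0,0,.009]),('away',G+.08*ry+[-.15,0,.01]),('sp far',G+ry*(-.122-.2)+[-.0,0,.009]),('sp on',G-ry*(.122+.122)),('obl',G-ry*.058),('cell',[.459+.01,-.272,.078]),('cell above',[.459+.01,-.272,.16])]:
    x,e=ik(np.array(P),yd,q); print(n,np.array(P),x,e)
for t in (20,25,28,31,35):
    t=np.radians(t); x,e=ik(G,np.array([np.sin(t),.05,-np.cos(t)])/np.linalg.norm([np.sin(t),.05,-np.cos(t)]),q); print(np.degrees(t),x,e)
E
```

```text
[ 0.5152  0.0456 -0.8559]
grasp [0.6017 0.105  0.159 ] [-0.0437  0.506   1.9508  0.4409  0.1602] 3.3306690738754696e-14
lift [0.6017 0.105  0.168 ] [-0.0437  0.4883  1.944   0.3841  0.1827] 1.3877787807814457e-14
off [0.5961 0.1848 0.168 ] [ 0.1329  0.5041  1.9025 -0.1204  0.1933] 1.1102230246251565e-14
away [0.4461 0.1848 0.169 ] [ 0.1966  0.38    2.2174 -1.43    0.0564] 0.22865343479484823
sp far [ 0.6242 -0.2162  0.168 ] [-0.6666  0.5515  1.782   0.7796  0.5284] 6.4503957730721595e-12
sp on [ 0.6188 -0.1384  0.159 ] [-0.5435  0.5346  1.8729  0.859   0.4153] 1.3877787807814457e-14
obl [0.6058 0.0471 0.159 ] [-0.1728  0.5026  1.9603  0.7329  0.2009] 1.1102230246251565e-14
cell [ 0.469 -0.272  0.078] [-0.9979  0.6646  2.0743  1.3273  0.491 ] 3.3306690738754696e-14
cell above [ 0.469 -0.272  0.16 ] [-0.998   0.4768  2.0275  0.967   0.5895] 1.3877787807814457e-14
20.0 [-0.0418  0.5092  1.8098  0.1395  0.4798] 7.216449660063518e-14
25.0 [-0.0439  0.503   1.8746  0.2085  0.3368] 1.3877787807814457e-14
28.0 [-0.0452  0.5029  1.913   0.2919  0.2496] 2.4980018054066022e-14
31.0 [-0.0466  0.5059  1.9508  0.4697  0.1638] 1.3877787807814457e-14
35.0 [-0.0483  0.515   2.0002  1.3423  0.0797] 5.551115123125783e-15
```

```bash
python3 - <<'E'
from h import *
snap('wrist','w3'); k=manip.get_calibration('wrist'); tl()
a=cv2.imread('pics/w3.png');cv2.imwrite('pics/w3r.png',cv2.resize(a[120:280,200:380],None,fx=4,fy=3.75,interpolation=cv2.INTER_CUBIC))
for c,_ in reds('w3',(230,150,330,240),8): print(c,_,onz('wrist',c,.175))
E
```

```text
11.65 q [-0.0683  0.2168  1.9889  0.208   0.4018 -1.8807] p [0.5347 0.0987 0.2709] tilt 31.258440199690508 ytilt 3.050120611300876 az x 3.988400225651847 z [-0.0744  0.9972  0.008 ]
[258.685  193.8819] [254 168  10  52 254] [0.5971 0.05   0.175 ]
```

View pics/w3r.png

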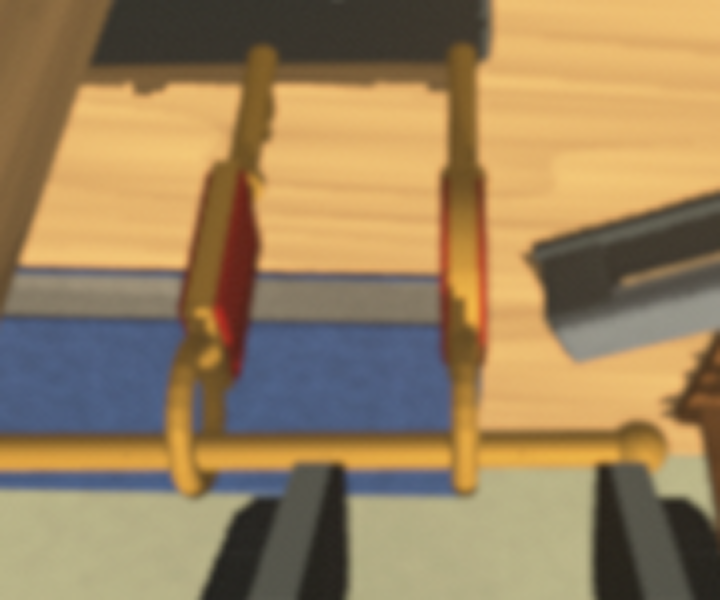

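```bash
python3 - <<'E'
from h import *
w=lambda u,v:(200+u/4,120+v/3.75)
print('tip',onz('wrist',w(638,447),.225),'arm',onz('wrist',w(60,450),.225),onz('wrist',w(560,450),.225))
t=onz('wrist',w(463,265),.175);print('round tag rim',t)
print('eye',onz('wrist',w(465,450),.225))
print('obl',onz('wrist',w(222,255),.175), 'eye',onz('wrist',w(187,450),.225))
E
```

```text
tip [0.5894 0.1375 0.225 ] arm [0.5981 0.0205 0.225 ] [0.5915 0.1219 0.225 ]
round tag rim [0.5892 0.1022 0.175 ]
eye [0.5927 0.1026 0.225 ]
obl [0.5891 0.0478 0.175 ] eye [0.5963 0.0464 0.225 ]
```

```bash
python3 - <<'E'
from h import *
print(shift([.5917,.1029,.162]))
s=manip.sense();M=R.from_quat(s['tool_rot']).as_matrix();print(M)
E
```

```text
[-0.2607  4.0917 -0.0309]
[[ 0.8519  0.5184 -0.0744]
 [ 0.0594  0.0455  0.9972]
 [ 0.5203 -0.854   0.008 ]]
```

Call:
apply_moves(
  motion=[
    [34,-0.3,0.8,0,0],
    [34,-0.3,1.6,0,0],
    [34,-0.3,2.4,0,0],
    [34,-0.3,3.2,0,0],
    [34,-0.3,3.8,0,0],
    [34,-0.3,4.1,0,0],
    [34,-0.3,4.1,0,0],
    [34,-0.3,4.1,0,0],
  ],
)

```text
t: 12.65
tcp_pos: [0.5896, 0.104, 0.1616]
tool_rot: [-0.67, -0.216, -0.166, 0.69]
force: [0.6, -0.0, 1.1]
finger_gap: 0.399
```

```bash
python3 -c "
from h import *
tl(); print(manip.sense()['force']); snap('wrist','w4'); snap('side','s4'); 
a=cv2.imread('pics/s4.png');cv2.imwrite('pics/s4r.png',cv2.resize(a[110:330,220:410],None,fx=2.7,fy=2.7,interpolation=cv2.INTER_CUBIC))"
```

```text
12.65 q [-0.0476  0.4909  1.9811  0.5129  0.144  -2.1797] p [0.5896 0.104  0.1616] tilt 31.30291163898721 ytilt 3.0713981494003852 az x 4.004603448103251 z [-0.0747  0.9972  0.0081]
[ 0.6155 -0.005   1.0736]
```

View pics/w4.png

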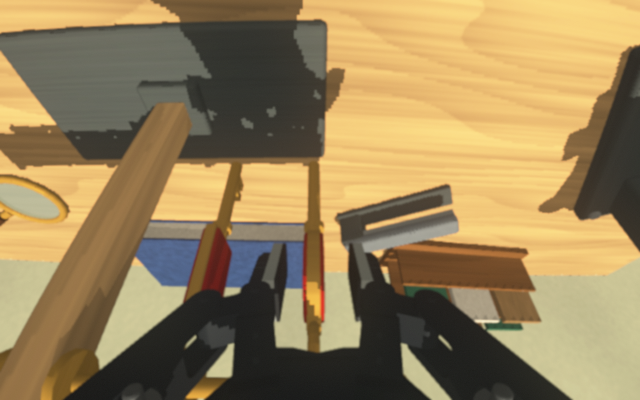

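View pics/s4r.png

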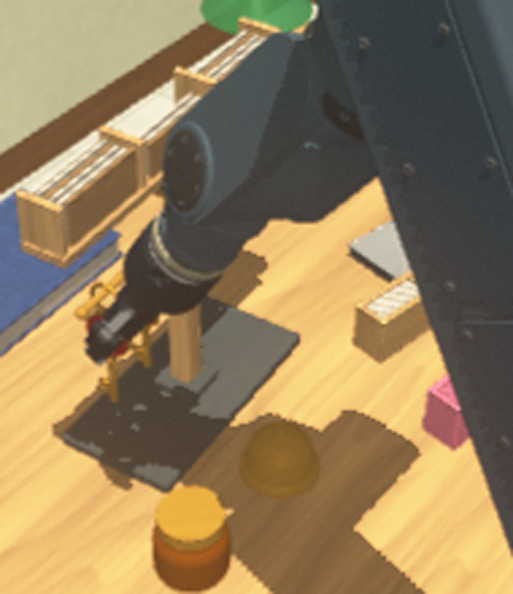

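Call:
apply_moves(
  motion=[
    [26,0,0,0,0],
    [18,0,0,0,0],
    [12,0,0,0,0],
    [6,0,0,0,0],
    [0,0,0,0,0],
    [0,0,0,0,0],
  ],
  squeeze=45,
)

```text
t: 13.5
tcp_pos: [0.5886, 0.1039, 0.1586]
tool_rot: [-0.671, -0.214, -0.165, 0.691]
force: [0.8, 0.0, -0.1]
finger_gap: 0.11
```

```bash
python3 -c "
from h import *
tl(); s=manip.sense();print(s['force'],s['ft_torque'],s['finger_gap']); M=R.from_quat(s['tool_rot']).as_matrix();print('up 9mm',M.T@[0,0,.3],'rack y 1u',M.T@[-.0698,.9976,0],'-x',M.T@[-.9976,-.0698,0])"
```

```text
13.5 q [-0.0477  0.4956  1.9821  0.5137  0.1432 -2.1805] p [0.5886 0.1039 0.1586] tilt 31.01482929200583 ytilt 3.052877767033569 az x 3.9767336987745567 z [-0.0744  0.9972  0.0084]
[ 0.7879  0.0199 -0.0943] [-0.0002  0.1745  0.0501] 0.11012960070400107
up 9mm [ 0.155  -0.2568  0.0025] rack y 1u [-0.0004  0.0096  1.    ] -x [-0.8562 -0.5167  0.0046]
```

Call:
apply_moves(
  motion=[
    [0,0.07,-0.12,0,0],
    [0,0.15,-0.24,0,0],
    [0,0.15,-0.24,0,0],
    [0,0.15,-0.24,0.3,0],
    [0,0.15,-0.24,0.6,0],
    [0,0.15,-0.24,0.9,0],
    [0,0.15,-0.24,0.9,0],
  ],
)

```text
t: 14.38
tcp_pos: [0.5863, 0.1313, 0.1672]
tool_rot: [-0.671, -0.214, -0.164, 0.691]
force: [-0.3, -0.6, -1.2]
finger_gap: 0.109
```

```bash
python3 -c "
from h import *
tl(); s=manip.sense();print(s['force'],s['ft_torque'],s['finger_gap']); snap('side','s5');snap('wrist','w5');snap('scene','c5')
a=cv2.imread('pics/s5.png');cv2.imwrite('pics/s5r.png',cv2.resize(a[160:280,210:330],None,fx=5,fy=5,interpolation=cv2.INTER_CUBIC))"
```

```text
14.375 q [ 0.015   0.4817  1.9652  0.2469  0.1583 -1.8625] p [0.5863 0.1313 0.1672] tilt 30.973034949708946 ytilt 3.0921782415100085 az x 4.055079265919281 z [-0.0758  0.9971  0.0084]
[-0.2775 -0.5915 -1.2383] [-0.0564  0.3519 -0.    ] 0.10933677318996238
```

View pics/s5r.png

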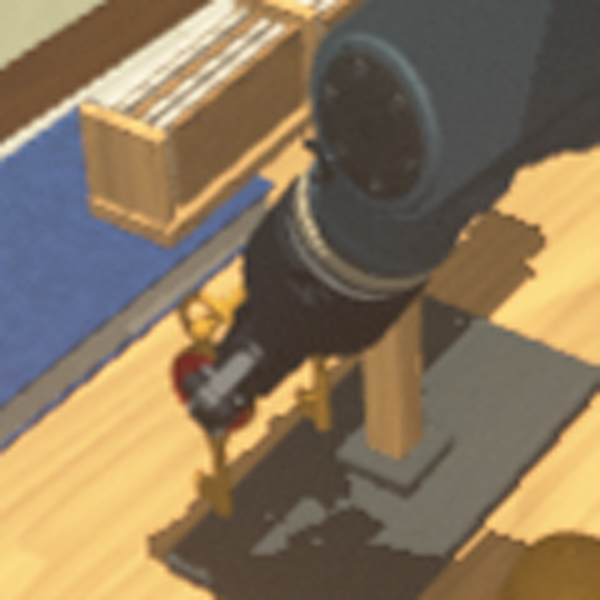

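View pics/w5.png

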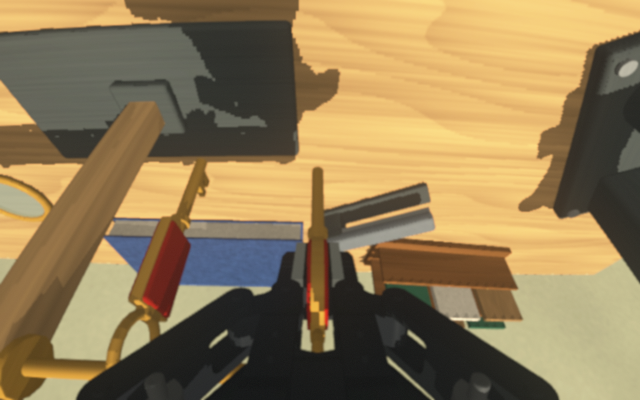

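```bash
python3 - <<'E'
from ik import *
s=manip.sense(); M=R.from_quat(s['tool_rot']).as_matrix(); yd=M[:,1]; q=s['q'][:5]; p=s['tcp_pos']
ry=np.array([-.07,.9975,0]);rx=np.array([.9975,.07,0]); z=np.array([0,0,1.])
A=p+.04*ry
for n,P in [('A',A),('B',A-.06*rx),('B up',A-.06*rx+.04*z),('B8up',A-.08*rx+.04*z)]:
    x,e=ik(P,yd,q); print(n,P,x,e)
for d in np.arange(.05,.40,.05):
    P=A-.08*rx+.04*z-d*ry; q,e=ik(P,yd,q); print('tr',d,P,q,e)
E
```

```text
A [0.5838 0.1704 0.1673] [ 0.1046  0.4901  1.9424 -0.0503  0.1666] 1.1102230246251565e-14
B [0.524  0.1662 0.1673] [ 0.11    0.4399  2.0797 -0.1392  0.0801] 1.1102230246251565e-14
B up [0.524  0.1662 0.2073] [ 0.11    0.3524  2.0408 -0.0543  0.2061] 3.3306690738754696e-14
B8up [0.504  0.1648 0.2073] [ 0.1122  0.3318  2.0841 -0.0671  0.1835] 4.701100619897147e-13
tr 0.05 [0.5075 0.115  0.2073] [-0.0271  0.3172  2.1149  0.3396  0.1798] 1.6653345369377348e-14
tr 0.1 [0.511  0.0651 0.2073] [-0.1687  0.3095  2.1309  0.6559  0.2171] 3.885780586188048e-14
tr 0.15000000000000002 [0.5145 0.0152 0.2073] [-0.307   0.3093  2.1314  0.8139  0.2772] 2.7755575615628914e-14
tr 0.2 [ 0.518  -0.0347  0.2073] [-0.4369  0.3166  2.1162  0.871   0.3455] 7.2686301422209e-11
tr 0.25 [ 0.5215 -0.0845  0.2073] [-0.5548  0.3309  2.0863  0.8765  0.4149] 2.220446049250313e-14
tr 0.3 [ 0.525  -0.1344  0.2073] [-0.6587  0.3516  2.0428  0.8571  0.4828] 6.903921878631536e-11
tr 0.35000000000000003 [ 0.5285 -0.1843  0.2073] [-0.7487  0.3778  1.9874  0.8265  0.5486] 3.552713678800501e-12
```

Call:
apply_moves(
  motion=[
    [0,0,0,0.3,0],
    [0,0,0,0.6,0],
    [0,0,0,0.9,0],
    [0,0,0,1.3,0],
    [0,-0.5,-0.3,1.3,0],
    [0,-1,-0.6,1.3,0],
    [0,-1.3,-1.4,1.3,0],
    [0,-1.6,-2.5,1.3,0],
    [0,-1.6,-2.5,1.3,0],
  ],
)

```text
t: 15.65
tcp_pos: [0.5031, 0.1631, 0.2082]
tool_rot: [-0.671, -0.214, -0.165, 0.691]
force: [0.3, 1.3, -0.7]
finger_gap: 0.108
```

```bash
python3 -c "
from h import *
tl(); s=manip.sense();print(s['force'],s['ft_torque'],s['finger_gap']); snap('side','s6');snap('wrist','w6')
a=cv2.imread('pics/s6.png');cv2.imwrite('pics/s6r.png',cv2.resize(a[150:330,210:410],None,fx=3,fy=3,interpolation=cv2.INTER_CUBIC))"
```

```text
15.65 q [ 0.1078  0.3283  2.0876 -0.0551  0.1819 -1.4834] p [0.5031 0.1631 0.2082] tilt 31.077230785111094 ytilt 3.0618930236882878 az x 3.950401833828724 z [-0.0741  0.9972  0.0087]
[ 0.3402  1.3438 -0.7028] [-0.0497  0.3546 -0.0102] 0.10827252733625858
```

View pics/s6r.png

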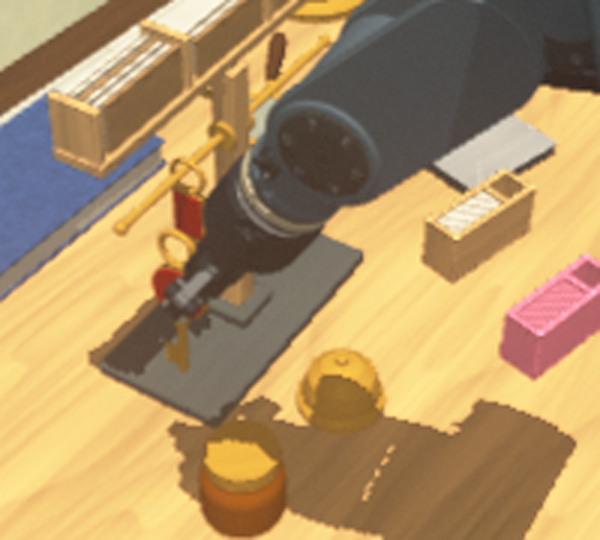

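View pics/w6.png

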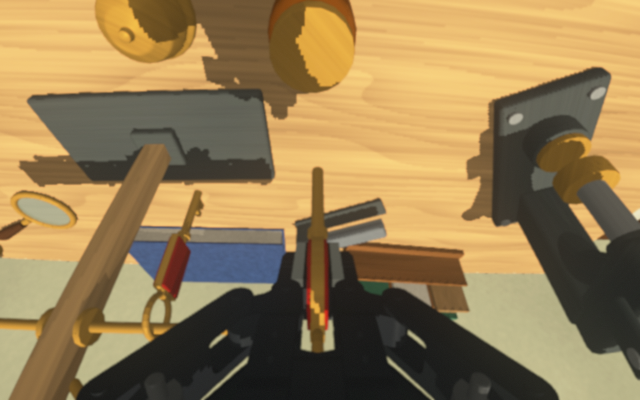

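```bash
python3 - <<'E'
from h import *
print('pot top',onz('scene',(210,248),.095), onz('side',(220+327/2.7,110+125/2.7),.095),'pen tip', onz('side',(220+353/2.7,110+98/2.7),.142))
E
```

```text
pot top [ 0.6678 -0.401   0.095 ] [ 0.6803 -0.4034  0.095 ] pen tip [ 0.6499 -0.4102  0.142 ]
```

Call:
apply_moves(
  motion=[
    [0,0,0,-1,0],
    [0,0,0,-2.7,0],
    [0,0,0,-4.5,0],
    [0,0,0,-6.3,0],
    [0,0,0,-8.1,0],
    [0,0,0,-9.9,0],
    [0,0,0,-11.4,0],
    [0,0,0,-12.3,0],
    [0,0,0,-12.3,0],
  ],
)

```text
t: 16.88
tcp_pos: [0.5481, -0.2051, 0.2203]
tool_rot: [-0.679, -0.194, -0.161, 0.689]
force: [0.6, 0.5, -1.7]
finger_gap: 0.112
```

```bash
python3 -c "
from h import *
tl(); s=manip.sense();print(s['force'],s['ft_torque'],s['finger_gap']); snap('side','s7');snap('wrist','w7'); print(shift([.6095,-.2009,.1672]))
a=cv2.imread('pics/s7.png');cv2.imwrite('pics/s7r.png',cv2.resize(a[110:330,220:450],None,fx=2.7,fy=2.7,interpolation=cv2.INTER_CUBIC))"
```

```text
16.875 q [-0.7301  0.3805  1.8951  0.6599  0.5938 -2.8542] p [ 0.5481 -0.2051  0.2203] tilt 29.076727507419577 ytilt 1.6670833361772903 az x 2.7843905779304814 z [-0.0495  0.9988  0.0016]
[ 0.599   0.4732 -1.6954] [0.0079 0.3323 0.0289] 0.11164020499345806
[ 1.0305  2.5311 -0.1901]
```

View pics/s7r.png

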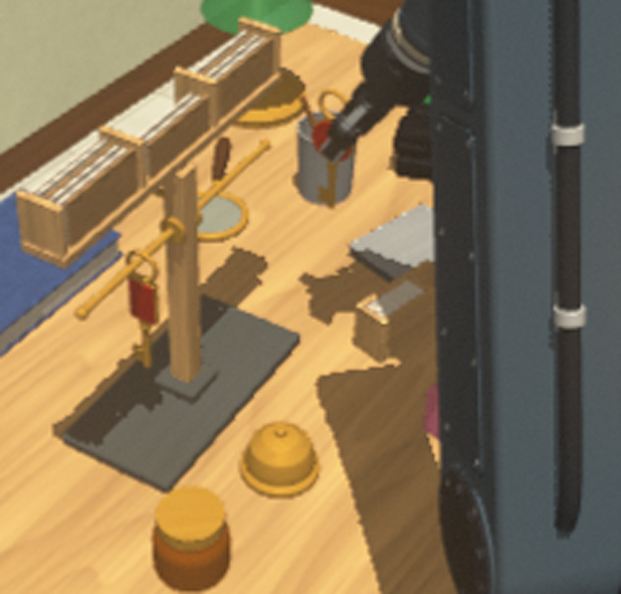

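View pics/w7.png

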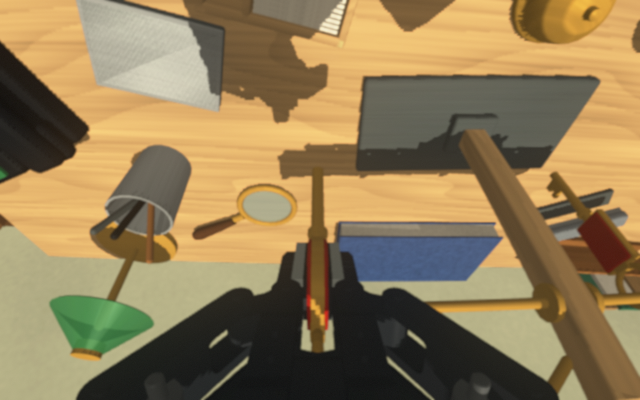

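```bash
cat > ik6.py <<'E'
from ik import *
# tool rot = R5*Rz(s*q6)*C ; find C from logged states
def R5(q): return fk(PAR,q)[1]
def calib():
    s=manip.sense(); best=None
    for sg in (1,-1):
        C=(R5(s['q'])*R.from_euler('z',sg*s['q'][5])).inv()*R.from_quat(s['tool_rot'])
        yield sg,C
def toolrot(q,sg,C): return R5(q)*R.from_euler('z',sg*q[5])*C
LO=np.array(lo+[-2.85]);HI=np.array(hi+[2.85])
def ik6(P,Rt,q0,SG,C,lim=True):
    g=lambda q:np.concatenate([(fk(PAR,q)[0]-P)/.01,(Rt.inv()*toolrot(q,SG,C)).as_rotvec()/.02])
    l,h=(LO,HI) if lim else (LO-np.array([0]*5+[5]),HI+np.array([0]*5+[5]))
    r=least_squares(g,np.clip(q0,l+1e-3,h-1e-3),bounds=(l,h)); return r.x,np.abs(r.fun).max()
E
python3 - <<'E'
from ik6 import *
for sg,C in calib():
    print(sg,C.as_matrix())
    # test vs start state
    q=np.array([-1.3165,.5285,1.4339,0,1.1814,-.1785]); print((toolrot(q,sg,C).inv()*R.from_quat([-0.15185747,0.69138794,-0.68984263,0.15178659])).magnitude())
k=manip.get_calibration('wrist'); print('cam now px side',proj('side',k['extrinsics'][:3,3]),'scene',proj('scene',k['extrinsics'][:3,3]))
print('cam at start side/scene',proj('side',[.3393,-.5318,.3724]),proj('scene',[.3393,-.5318,.3724]))
E
```

```text
1 [[ 0. -0. -1.]
 [-1. -0.  0.]
 [-0.  1. -0.]]
2.770412654853133e-05
-1 [[ 0.5438 -0.     -0.8392]
 [-0.8392 -0.     -0.5438]
 [-0.      1.     -0.    ]]
0.9319213815996887
cam now px side [[391.9988 158.1423]] scene [[271.1789 115.0326]]
cam at start side/scene [[471.1777  93.9978]] [[139.0943  87.3647]]
```

```bash
python3 - <<'E'
import cv2,numpy as np
a=cv2.imread('pics/side0.png');b=cv2.imread('pics/scene0.png')
A=cv2.resize(a[40:160,430:550],None,fx=4,fy=4);cv2.circle(A,(int(41.2*4),54*4),5,(0,0,255),2)
B=cv2.resize(b[20:140,80:200],None,fx=4,fy=4);cv2.circle(B,(59*4,int(67.4*4)),5,(0,0,255),2)
cv2.imwrite('pics/camchk.png',np.hstack([A,B])[:,:800])
E
cat > C.py <<'E'
from ik6 import *
C=R.from_matrix([[0,0,-1],[-1,0,0],[0,1,0]]);SG=1
E
python3 - <<'E'
from C import *
R0=R.from_matrix(np.array([[.8542,.5149,-.0741],[.0590,.0459,.9972],[.5168,-.8560,.0087]]))
q=manip.sense()['q']
for n,P in [('pre',[.5297,-.2065,.2072]),('pre far',[.5297,-.2065,.3]),('entry',[.6095,-.2009,.1672]),('hung',[.6045,-.132,.159]),('hung mid',[.6045,-.110,.159]),('retr',[.53,-.136,.28])]:
    x,e=ik6(np.array(P),R0,q,SG,C,False); print(n,x,e)
    for t in (5,10,15):
        x,e=ik6(np.array(P),R0*R.from_euler('y',t,degrees=True),q,SG,C,False); print('   twist',t,x[3:],e)
E
```

```text
pre [-0.7855  0.3909  1.9604  0.8132  0.5772 -3.0758] 3.691491556878646e-13
   twist 5 [ 0.8132  0.5772 -2.9886] 2.220446049250313e-14
   twist 10 [ 0.8132  0.5772 -2.9013] 1.6653345369377348e-14
   twist 15 [ 0.8132  0.5772 -2.814 ] 1.1102230246251565e-14
pre far [-0.7855  0.2355  1.8495  0.5978  0.7816 -2.8011] 5.523012602814959e-11
   twist 5 [ 0.5978  0.7816 -2.7138] 6.225020499073253e-11
   twist 10 [ 0.5978  0.7816 -2.6265] 1.942890293094024e-14
   twist 15 [ 0.5978  0.7816 -2.5393] 2.7755575615628914e-14
entry [-0.6607  0.5334  1.8314  0.8175  0.5038 -2.9777] 1.1024514634527804e-11
   twist 5 [ 0.8175  0.5038 -2.8905] 3.789191183045659e-11
   twist 10 [ 0.8175  0.5038 -2.8032] 6.304956556846264e-11
   twist 15 [ 0.8175  0.5038 -2.7159] 3.8902908672255876e-11
hung [-0.5477  0.5205  1.9106  0.9012  0.4026 -2.9782] 1.6653345369377345e-14
   twist 5 [ 0.9012  0.4026 -2.8909] 2.220446049250313e-14
   twist 10 [ 0.9012  0.4026 -2.8037] 2.220446049250313e-14
   twist 15 [ 0.9012  0.4026 -2.7164] 7.771561172376096e-14
hung mid [-0.5062  0.5149  1.9259  0.9109  0.3754 -2.9546] 8.881784197001252e-14
   twist 5 [ 0.9109  0.3754 -2.8673] 7.216449660063518e-13
   twist 10 [ 0.9109  0.3754 -2.78  ] 2.531308496145357e-12
   twist 15 [ 0.9109  0.3754 -2.6928] 5.206945985491984e-12
retr [-0.6545  0.2222  1.9426  0.6138  0.6526 -2.7307] 3.3306690738754696e-14
   twist 5 [ 0.6138  0.6526 -2.6434] 2.220446049250313e-14
   twist 10 [ 0.6138  0.6526 -2.5562] 1.8041124150158794e-14
   twist 15 [ 0.6138  0.6526 -2.4689] 2.220446049250313e-14
```

View pics/camchk.png

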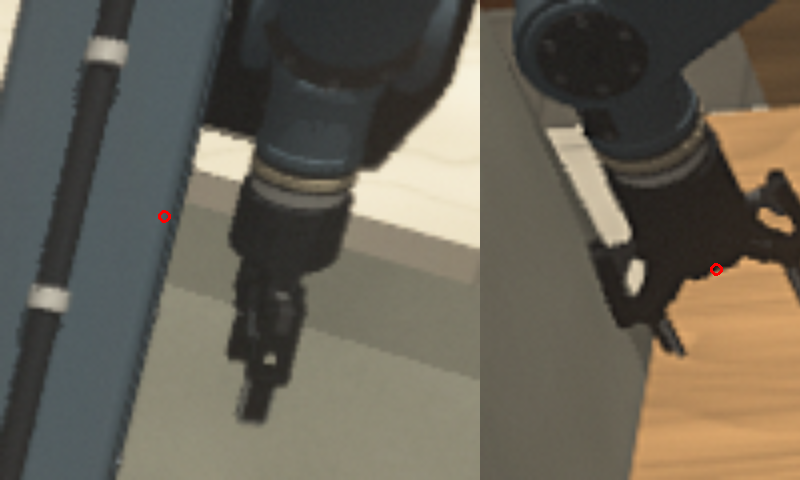

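```bash
python3 - <<'E'
from C import *
s=manip.sense(); R0=R.from_quat(s['tool_rot']); q=s['q']; print(s['t'],q[5],s['qd'])
for n,P in [('here',s['tcp_pos']),('entry',[.6095,-.2009,.1672]),('hung mid',[.6045,-.115,.159])]:
    for t in (0,5,8):
        x,e=ik6(np.array(P),R0*R.from_euler('y',t,degrees=True),q,SG,C,False); print(n,'   twist',t,x[3:],e)
M=R0*R.from_euler('y',7,degrees=True); Rk=M*R.from_matrix(np.array([[.8542,.5149,-.0741],[.0590,.0459,.9972],[.5168,-.8560,.0087]])).inv()
print('key axes now (rack-ish rot world) z',Rk.apply([0,0,1]),'y',Rk.apply([-.0698,.9976,0]))
E
```

```text
16.975 -2.8541275615734993 [ 0.0312 -0.0189  0.0431  0.0008  0.0068 -0.001 ]
here    twist 0 [ 0.6604  0.596  -2.8541] 7.369105325949475e-13
here    twist 5 [ 0.6604  0.596  -2.7668] 1.52655665885959e-14
here    twist 8 [ 0.6604  0.596  -2.7145] 3.608224830031759e-14
entry    twist 0 [ 0.6985  0.5121 -2.8331] 2.4980018054066022e-14
entry    twist 5 [ 0.6985  0.5121 -2.7459] 1.8657297928825756e-11
entry    twist 8 [ 0.6985  0.5121 -2.6935] 1.4448164886715633e-11
hung mid    twist 0 [ 0.7439  0.3929 -2.7679] 1.1102230246251565e-14
hung mid    twist 5 [ 0.7439  0.3929 -2.6807] 1.2490009027033008e-14
hung mid    twist 8 [ 0.7439  0.3929 -2.6283] 1.1102230246251565e-14
key axes now (rack-ish rot world) z [ 0.0403 -0.0599  0.9974] y [0.0565 0.9968 0.0576]
```

```bash
python3 - <<'E'
from C import *
s=manip.sense(); R0=R.from_quat(s['tool_rot']); Rn=R0*R.from_euler('y',3,degrees=True)
Rg=R.from_quat([-0.671,-0.2145,-0.165,0.691])
e0=Rg.inv().apply([.0014,-.0006,.0574])  # eye in tool frame
e=Rn.apply(e0); print('eye offset',e,'key up axis',(Rn*Rg.inv()).apply([0,0,1]), 'key y', (Rn*Rg.inv()).apply([-.07,.9976,0]))
for d in (.305,.300,.235,.225):
    T=np.array([.590+d*.0698,.1033-d*.9976,.2250])-e; print(d,'TCP',T, 'shift',shift(T), ik6(T,Rn,s['q'],SG,C,False)[0])
M=R0.as_matrix(); print('rx',M.T@[.9976,.0698,0],'ry',M.T@[-.0698,.9976,0],'z',M.T@[0,0,1])
# wrist look at arm
print('arm pts',onz('wrist',(440,305),.225),onz('wrist',(530,302),.225)); print('eye px expected', proj('wrist', s['tcp_pos']+R0.apply(e0)))
E
```

```text
eye offset [ 0.0037 -0.0021  0.0573] key up axis [ 0.0412 -0.0242  0.9989] key y [-0.0041  0.9997  0.0244]
0.305 TCP [ 0.6076 -0.1989  0.1677] shift [ 0.9857  2.4866 -0.1196] [-0.6417  0.5271  1.815   0.7011  0.5098 -2.783 ]
0.3 TCP [ 0.6072 -0.1939  0.1677] shift [0.9829 2.4865 0.0471] [-0.6341  0.5247  1.8207  0.7029  0.5037 -2.7789]
0.235 TCP [ 0.6027 -0.1291  0.1677] shift [0.9457 2.4853 2.2135] [-0.5265  0.4985  1.8859  0.7161  0.4249 -2.7079]
0.225 TCP [ 0.602  -0.1191  0.1677] shift [0.94   2.4851 2.5468] [-0.5086  0.4952  1.8943  0.7159  0.4131 -2.6933]
rx [0.8757 0.4828 0.0153] ry [-0.0172 -0.0006  0.9999] z [ 0.4827 -0.8758  0.0078]
arm pts [ 0.5981 -0.1103  0.225 ] [ 0.5938 -0.0451  0.225 ]
eye px expected [[316.4942 373.9752]]
```

```bash
python3 - <<'E'
from C import *
s=manip.sense(); snap('wrist','w8'); k=manip.get_calibration('wrist'); s2=manip.sense(); print(s['tcp_pos'],s2['tcp_pos'])
a=cv2.imread('pics/w8.png');cv2.imwrite('pics/w8r.png',cv2.resize(a[260:340,400:600],None,fx=4,fy=4,interpolation=cv2.INTER_CUBIC))
h=cv2.cvtColor(a,cv2.COLOR_BGR2HSV)
for u in (430,450,470,490,510,525):
    col=h[285:325,u]; m=(col[:,1]>120)&(col[:,2]>90)&(abs(col[:,0].astype(int)-20)<8); r=np.where(m)[0]+285; 
    if len(r): print(u,r.min(),r.max(),onz('wrist',(u,r.mean()),.225))
E
```

```text
[ 0.5456 -0.1991  0.2188] [ 0.5451 -0.1976  0.2187]
430 303 304 [ 0.5948 -0.1171  0.225 ]
450 303 312 [ 0.6019 -0.0997  0.225 ]
470 302 312 [ 0.6012 -0.0851  0.225 ]
490 301 311 [ 0.5996 -0.0707  0.225 ]
510 301 310 [ 0.599  -0.0555  0.225 ]
525 300 310 [ 0.5985 -0.0441  0.225 ]
```

View pics/w8r.png

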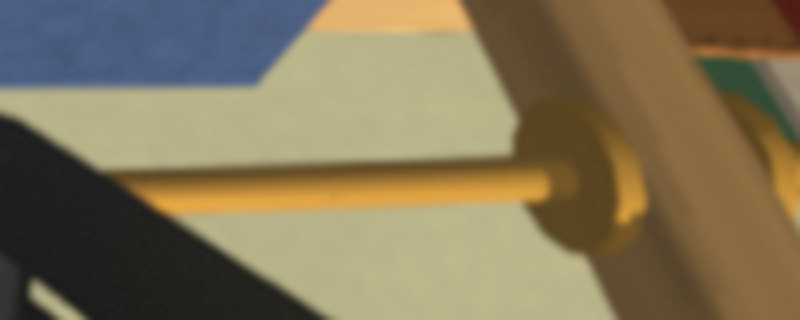

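Call:
apply_moves(
  motion=[
    [0,0,0.4,-0.2,0.3],
    [0,0.1,0.8,-0.2,0.3],
    [0,0.15,1.3,-0.2,0.3],
    [0,0.15,1.3,-0.2,0.3],
    [0,0.15,1.3,-0.2,0.3],
    [0,0.15,1.3,-0.2,0.3],
  ],
)

```text
t: 17.77
tcp_pos: [0.5688, -0.2026, 0.1884]
tool_rot: [-0.673, -0.177, -0.176, 0.696]
force: [0.4, -0.2, -0.8]
finger_gap: 0.109
```

```bash
python3 - <<'E'
from C import *
tl(); s=manip.sense(); print(s['qd'],s['force'])
Rn=R.from_quat(s['tool_rot']);Rg=R.from_quat([-0.671,-0.2145,-0.165,0.691])
e0=Rg.inv().apply([.0014,-.0006,.0574]); e=Rn.apply(e0)
for d in (.305,):
    T=np.array([.589+d*.0698,.1033-d*.9976,.2250])-e; print(d,'TCP',T, 'shift',shift(T), ik6(T,Rn,s['q'],SG,C,False)[0])
M=Rn.as_matrix(); print('rx',M.T@[.9976,.0698,0],'ry',M.T@[-.0698,.9976,0],'z',M.T@[0,0,1])
snap('side','s8'); snap('wrist','w9')
a=cv2.imread('pics/s8.png');cv2.imwrite('pics/s8r.png',cv2.resize(a[110:260,270:390],None,fx=4,fy=4,interpolation=cv2.INTER_CUBIC))
E
```

```text
17.775 q [-0.6984  0.4568  1.8807  0.7133  0.5386 -2.8437] p [ 0.5688 -0.2026  0.1884] tilt 28.912314028882623 ytilt 2.127112644255165 az x -0.4154062448216282 z [-0.0102  0.9995  0.0315]
[-0.0038 -0.0024 -0.0009 -0.0014 -0.0003  0.0006] [ 0.4295 -0.183  -0.8323]
0.305 TCP [ 0.6067 -0.199   0.1677] shift [0.7712 1.2166 0.0869] [-0.6432  0.5262  1.8183  0.7076  0.5074 -2.7928]
rx [0.8729 0.4843 0.0596] ry [-0.0674 -0.0013  0.9978] z [ 0.4833 -0.8749  0.0315]
```

View pics/s8r.png

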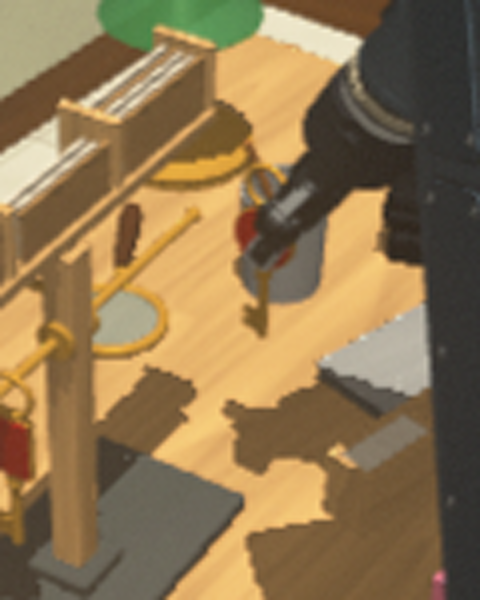

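Call:
apply_moves(
  motion=[
    [0,0.3,0.4,0,0],
    [0,0.6,0.8,0,0],
    [0,0.77,1.2,0,0],
    [0,0.77,1.2,0,0],
    [0,0.77,1.2,0,0],
  ],
)

```text
t: 18.5
tcp_pos: [0.6062, -0.2012, 0.1673]
tool_rot: [-0.673, -0.177, -0.175, 0.697]
force: [0.1, 0.5, -1.4]
finger_gap: 0.108
```

```bash
python3 - <<'E'
from C import *
tl(); s=manip.sense(); print(s['force'])
Rn=R.from_quat(s['tool_rot']);Rg=R.from_quat([-0.671,-0.2145,-0.165,0.691])
e0=Rg.inv().apply([.0014,-.0006,.0574]); E=s['tcp_pos']+Rn.apply(e0); print('eye est',E,'side px',proj('side',E),'scene',proj('scene',E))
snap('side','s9'); snap('scene','c9')
a=cv2.imread('pics/s9.png');cv2.imwrite('pics/s9r.png',cv2.resize(a[120:240,270:370],None,fx=5,fy=5,interpolation=cv2.INTER_CUBIC))
a=cv2.imread('pics/c9.png');cv2.imwrite('pics/c9r.png',cv2.resize(a[130:230,230:370],None,fx=5,fy=5,interpolation=cv2.INTER_CUBIC))
E
```

```text
18.5 q [-0.6476  0.5276  1.8161  0.7063  0.5113 -2.7951] p [ 0.6062 -0.2012  0.1673] tilt 28.847274175854054 ytilt 2.1906277550599773 az x -0.42038830995877696 z [-0.0105  0.9994  0.0324]
[ 0.1358  0.5278 -1.4338]
eye est [ 0.6099 -0.2033  0.2246] side px [[324.5832 157.626 ]] scene [[278.7026 198.2329]]
```

View pics/s9r.png

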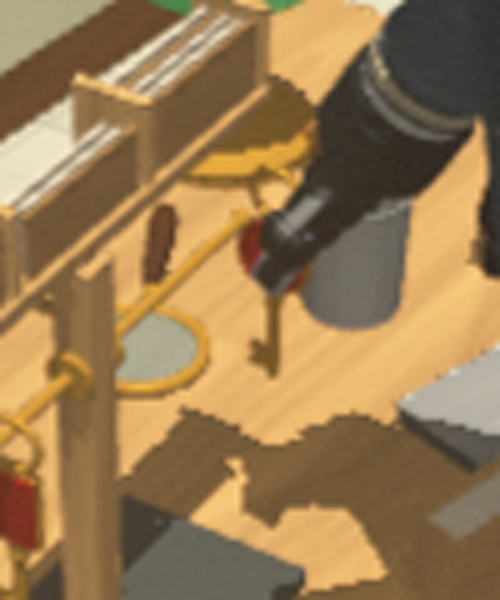

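View pics/c9r.png

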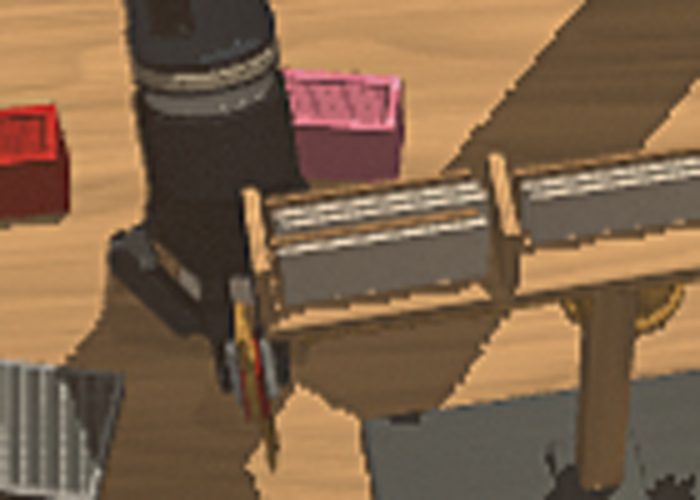

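Call:
apply_moves(
  motion=[
    [0,0,0,0.3,0],
    [0,-0.05,0,0.6,0],
    [0,-0.07,0,0.9,0],
    [0,-0.1,0,1.2,0],
    [0,-0.1,0,1.2,0],
  ],
)

```text
t: 19.23
tcp_pos: [0.6031, -0.1644, 0.1674]
tool_rot: [-0.673, -0.177, -0.175, 0.697]
force: [0.4, -0.1, 0.1]
finger_gap: 0.105
```

```bash
python3 - <<'E'
from C import *
tl(); s=manip.sense(); print(s['force'],s['ft_torque'])
snap('side','s10')
a=cv2.imread('pics/s10.png');cv2.imwrite('pics/s10r.png',cv2.resize(a[120:240,270:370],None,fx=5,fy=5,interpolation=cv2.INTER_CUBIC))
E
```

```text
19.225 q [-0.5899  0.5108  1.8579  0.7204  0.466  -2.7656] p [ 0.6031 -0.1644  0.1674] tilt 28.856038039247643 ytilt 2.2108586564769257 az x -0.36446420212103137 z [-0.0114  0.9994  0.0323]
[ 0.3855 -0.0725  0.1454] [-0.0357  0.2984  0.03  ]
```

View pics/s10r.png

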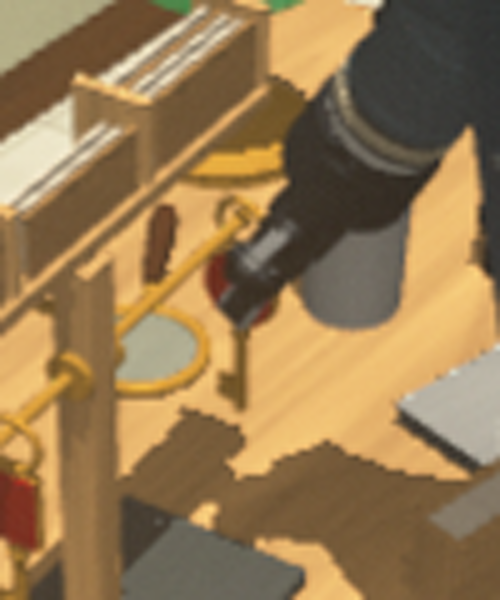

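Call:
apply_moves(
  motion=[
    [0,-0.03,0,0.4,0],
    [0,-0.06,0,0.8,0],
    [0,-0.1,0,1.2,0],
    [0,-0.1,0,1.6,0],
    [0,-0.1,0,1.6,0],
    [0,-0.15,0.1,1.6,0],
    [0,-0.22,0.22,1.6,0],
    [0,-0.22,0.22,1.6,0],
  ],
)

```text
t: 20.27
tcp_pos: [0.6001, -0.1177, 0.1594]
tool_rot: [-0.673, -0.176, -0.176, 0.697]
force: [0.2, 0.1, -0.8]
finger_gap: 0.109
```

```bash
python3 - <<'E'
from C import *
tl(); s=manip.sense(); print(s['force'],s['ft_torque'])
snap('side','s11')
a=cv2.imread('pics/s11.png');cv2.imwrite('pics/s11r.png',cv2.resize(a[120:240,270:370],None,fx=5,fy=5,interpolation=cv2.INTER_CUBIC))
E
```

```text
20.275 q [-0.508   0.5087  1.9063  0.757   0.3934 -2.7383] p [ 0.6001 -0.1177  0.1594] tilt 28.839093978064692 ytilt 2.152517172975038 az x -0.48264414426504854 z [-0.0094  0.9994  0.0324]
[ 0.1963  0.133  -0.8485] [-0.0739  0.3535 -0.0328]
```

View pics/s11r.png

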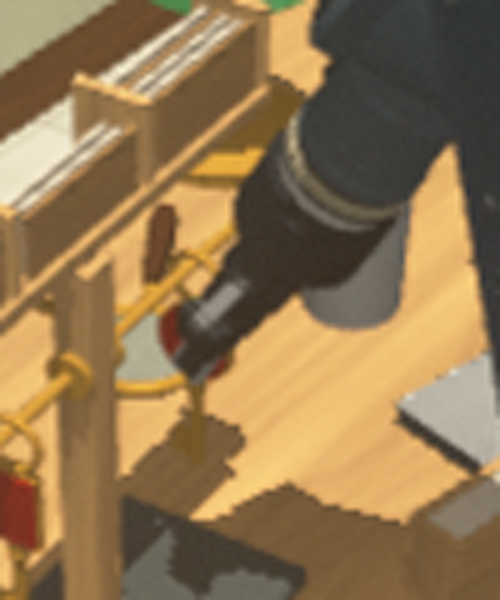

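Call:
apply_moves(
  motion=[
    [14,0,0,0,0],
    [20,0,0,0,0],
    [28,0,0,0,0],
    [36,0,0,0,0],
    [36,0,0,0,0],
    [36,0,-0.4,0,0],
    [36,0,-1.2,0,0],
    [36,0,-2.4,0,0],
    [36,0,-3.6,0,0],
    [36,0,-4.8,0,0],
    [36,0,-4.8,0,0],
  ],
)

```text
t: 21.7
tcp_pos: [0.5308, -0.1227, 0.2891]
tool_rot: [-0.674, -0.179, -0.177, 0.695]
force: [-0.3, 0.0, -0.6]
finger_gap: 0.42
```

```bash
python3 - <<'E'
from C import *
tl(); s=manip.sense(); print(s['force'],s['ft_torque'])
snap('side','s12'); snap('wrist','w12')
a=cv2.imread('pics/s12.png');cv2.imwrite('pics/s12r.png',cv2.resize(a[110:330,220:420],None,fx=2.7,fy=2.7,interpolation=cv2.INTER_CUBIC))
E
```

```text
21.7 q [-0.6034  0.2027  1.9183  0.5052  0.6695 -2.5208] p [ 0.5308 -0.1227  0.2891] tilt 29.160238434290388 ytilt 1.9132685303288441 az x -0.36123105272466816 z [-0.0094  0.9996  0.0281]
[-0.2757  0.0322 -0.5878] [-0.0229  0.2348 -0.0167]
```

View pics/s12r.png

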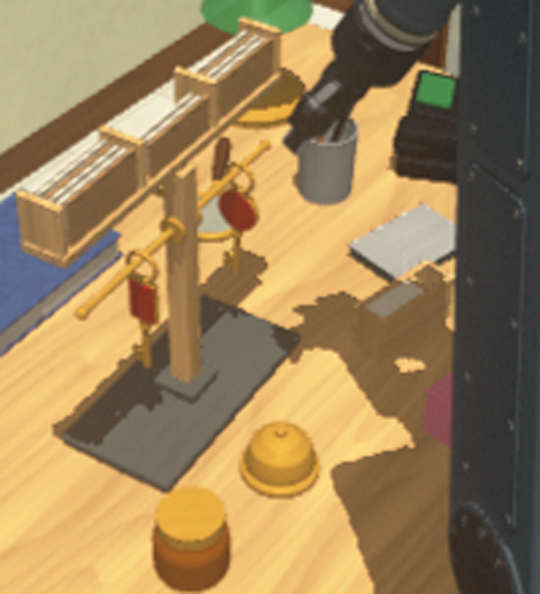

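View pics/w12.png

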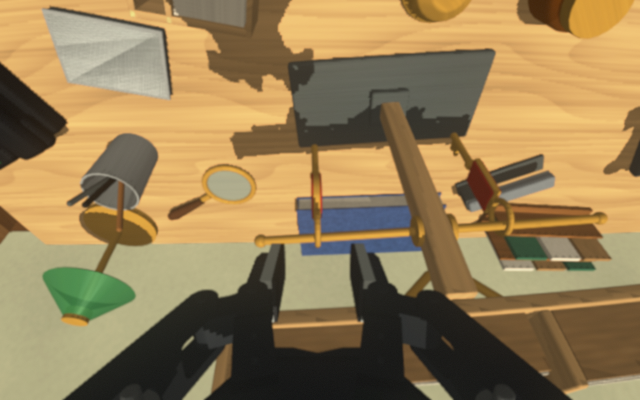

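```bash
python3 - <<'E'
from C import *
s=manip.sense(); R0=R.from_quat(s['tool_rot']); ry=np.array([-.0698,.9976,0])
best=min((np.linalg.norm((R0*R.from_euler('y',t,degrees=True)).as_matrix()[:,2]+ry),t) for t in np.arange(165,190,.5)); print(best)
Rf=R0*R.from_euler('y',best[1],degrees=True); M=Rf.as_matrix(); print(M)
q=s['q'].copy(); q[5]+=np.radians(best[1])
yd=M[:,1]; rx=np.array([.9976,.0698,0]); z=np.array([0,0,1.])
G=np.array([.594,.048,.178])-.008*rx+.0187*yd; A=G+.008*z+.115*ry
for n,P in [('mid',[.46,-.04,.34]),('mid2',[.46,-.12,.34]),('preobl',G-.13*yd),('G',G),('lift',G+.008*z),('off',A),('back',A-.06*rx),('backup',A-.1*rx+.07*z),('t1',A-.1*rx+.07*z-.15*ry),('t2',A-.1*rx+.07*z-.3*ry),('cellup',[.455,-.267,.2]),('cell',[.455,-.267,.085])]:
    x,e=ik6(np.array(P),Rf,q,SG,C,True); print(n,np.array(P),x,round(e,4)); q=x
E
```

```text
(np.float64(0.0027630867433024167), np.float64(176.0))
[[-0.8725  0.4835  0.0708]
 [-0.0632  0.0321 -0.9975]
 [-0.4845 -0.8748  0.0026]]
mid [ 0.46 -0.04  0.34] [-0.5088 -0.0199  2.0064  0.3928  0.7594  0.7579] 0.0
mid2 [ 0.46 -0.12  0.34] [-0.7188  0.0191  1.9674  0.4775  0.8408  0.5149] 0.0
preobl [0.5322 0.0439 0.2754] [-0.2002  0.1983  1.9742  0.2724  0.4939  1.0899] 0.0
G [0.5951 0.048  0.1616] [-0.1623  0.4854  1.9562  0.4964  0.2325  0.8798] 0.0
lift [0.5951 0.048  0.1696] [-0.1623  0.4696  1.9498  0.4553  0.2522  0.922 ] 0.0
off [0.587  0.1628 0.1696] [ 0.0939  0.4849  1.9111 -0.0563  0.2403  1.6444] 0.0
back [0.5272 0.1586 0.1696] [ 0.0975  0.4312  2.0487 -0.0972  0.1568  1.6889] 0.0
backup [0.4873 0.1558 0.2396] [ 0.1006  0.2413  2.0581 -0.0504  0.337   1.6431] 0.0
t1 [0.4977 0.0061 0.2396] [-0.3281  0.2156  2.1     0.501   0.3979  0.7489] 0.0
t2 [ 0.5082 -0.1435  0.2396] [-0.6815  0.2699  2.0104  0.6513  0.5746  0.3148] 0.0
cellup [ 0.455 -0.267  0.2  ] [-0.9954  0.3724  2.0083  0.7748  0.6495 -0.0995] 0.0
cell [ 0.455 -0.267  0.085] [-0.9953  0.6312  2.0932  1.2545  0.4613 -0.6575] 0.0
```

```bash
python3 -c "
from h import *
print(shift([.46,-.12,.34]))"
```

```text
[-1.1947 -2.698   0.1484]
```

Call:
apply_moves(
  motion=[
    [36,-0.6,-1.2,0.1,0],
    [36,-1.2,-2.4,0.1,1],
    [36,-1.2,-2.7,0.1,2],
    [36,-1.2,-2.7,0.1,3],
    [36,-1.2,-2.7,0.1,4],
    [36,-1.2,-2.7,0.1,5],
    [36,-1.2,-2.7,0.1,6],
    [36,-1.2,-2.7,0.1,7],
    [36,-1.2,-2.7,0.1,8],
    [36,-1.2,-2.7,0.1,9],
    [36,-1.2,-2.7,0.1,10],
    [36,-1.2,-2.7,0.1,11],
  ],
)

```text
t: 23.3
tcp_pos: [0.46, -0.1211, 0.338]
tool_rot: [0.241, -0.472, 0.652, -0.543]
force: [-0.1, -0.8, -0.7]
finger_gap: 0.421
```

Call:
apply_moves(
  motion=[
    [36,0,0,0,1],
    [36,0,0,0,2],
    [36,0,0,0,3],
    [36,0,0,0,4],
    [36,0,0,0,5],
    [36,0,0,0,6],
    [36,0,0,0,6.6],
    [36,0,0,0,6.6],
    [36,0,0,0,6.6],
  ],
)

```text
t: 24.42
tcp_pos: [0.4601, -0.1213, 0.3388]
tool_rot: [0.151, 0.69, -0.678, 0.201]
force: [0.9, 0.0, -0.2]
finger_gap: 0.421
```

```bash
python3 - <<'E'
from C import *
tl(); s=manip.sense(); print(s['qd'])
snap('wrist','w13'); st()
E
```

```text
24.425 q [-0.7219  0.0227  1.9666  0.4787  0.8424  0.5093] p [ 0.4601 -0.1213  0.3388] tilt 28.812717229797883 ytilt 2.217001634852079 az x -175.78687538742506 z [ 0.0727 -0.9974  0.0014]
[-0.0019 -0.0075 -0.003  -0.0015  0.001   0.0064]
24.475 q [-0.722   0.0223  1.9665  0.4787  0.8424  0.5096] p [ 0.4601 -0.1214  0.339 ]
[[-0.8732  0.482   0.0724]
 [-0.0641  0.0336 -0.9974]
 [-0.4831 -0.8755  0.0016]]
```

View pics/w13.png

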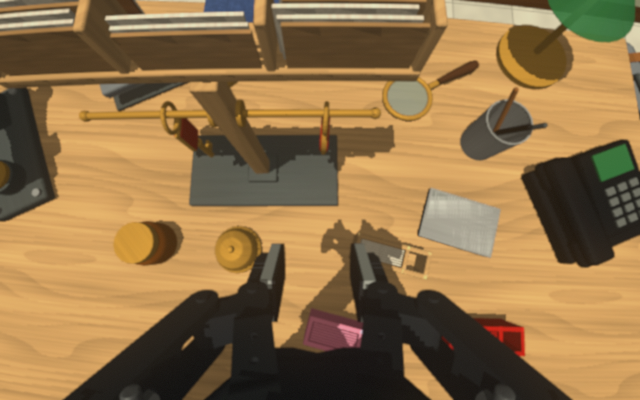

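```bash
python3 - <<'E'
from C import *
a=cv2.imread('pics/w13.png');cv2.imwrite('pics/w13r.png',cv2.resize(a[220:300,340:450],None,fx=7,fy=7,interpolation=cv2.INTER_CUBIC))
# reproject scene/side-based cell corner into wrist
print(proj('wrist',[[.4512,-.2632,.058],[.4589,-.2717,.058]]))
for n,p in [('footBR',(337,205)),('footTR',(337,136)),('footBL',(190,206))]: print(n,onz('wrist',p,.014))
print('tips',onz('wrist',(376,114),.225),onz('wrist',(86,116),.225))
E
```

```text
[[409.958  265.4568]
 [415.6207 260.6594]]
footBR [ 0.5425 -0.15    0.014 ]
footTR [ 0.6671 -0.1426  0.014 ]
footBL [0.5224 0.1022 0.014 ]
tips [ 0.6075 -0.1721  0.225 ] [0.5856 0.1346 0.225 ]
```

View pics/w13r.png

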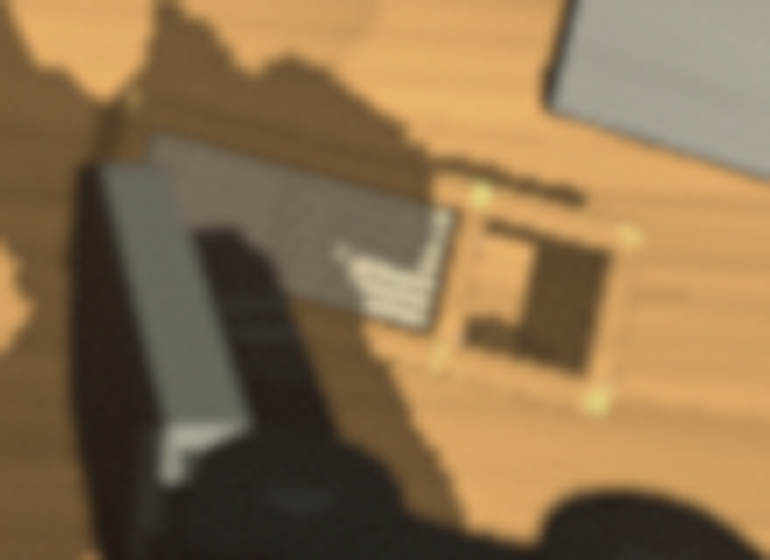

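```bash
python3 - <<'E'
from C import *
w=lambda u,v:(340+u/7,220+v/7)
I=[onz('wrist',w(*p),.058) for p in [(483,222),(612,250),(585,378),(458,345)]]
O=[onz('wrist',w(*p),.058) for p in [(480,195),(630,235),(597,400),(440,357)]]
I=np.array(I);O=np.array(O);print(I,I.mean(0));print(O,O.mean(0));print([np.linalg.norm(I[i]-I[(i+1)%4]) for i in range(4)],[np.linalg.norm(O[i]-O[(i+1)%4]) for i in range(4)])
d=O[0]-O[3]; print('yaw',np.degrees(np.arctan2(d[1],d[0])))
# scene recheck
a=cv2.imread('pics/scene0.png');cv2.imwrite('pics/sc_box.png',cv2.resize(a[168:212,245:300],None,fx=12,fy=12,interpolation=cv2.INTER_CUBIC))
a=cv2.imread('pics/s1.png');cv2.imwrite('pics/sd_box.png',cv2.resize(a[195:250,340:400],None,fx=10,fy=10,interpolation=cv2.INTER_CUBIC))
E
```

```text
[[ 0.4716 -0.2613  0.058 ]
 [ 0.4675 -0.2897  0.058 ]
 [ 0.4399 -0.2842  0.058 ]
 [ 0.4451 -0.2564  0.058 ]] [ 0.456  -0.2729  0.058 ]
[[ 0.4774 -0.2605  0.058 ]
 [ 0.471  -0.2937  0.058 ]
 [ 0.4354 -0.2869  0.058 ]
 [ 0.4423 -0.2526  0.058 ]] [ 0.4565 -0.2734  0.058 ]
[np.float64(0.028743030237215948), np.float64(0.0281335335834552), np.float64(0.028234497068664238), np.float64(0.026980109798092695)] [np.float64(0.03377627346758069), np.float64(0.03616890848316308), np.float64(0.03495922486170815), np.float64(0.03596954269656653)]
yaw -12.663151049963448
```

View pics/sc_box.png

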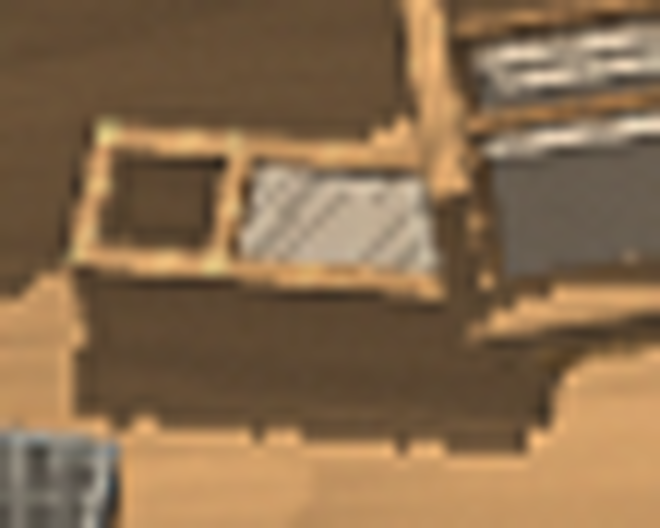

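View pics/sd_box.png

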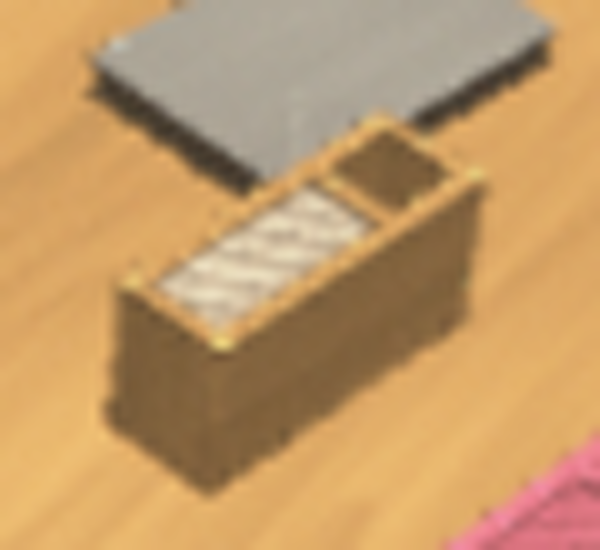

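```bash
python3 - <<'E'
from C import *
c=lambda u,v:(245+u/12,168+v/12); d=lambda u,v:(340+u/10,195+v/10)
print(onz('scene',c(163,202),.058),onz('side',d(390,170),.058),tri('scene',c(163,202),'side',d(390,170)))
print('outer scene',[onz('scene',c(*p),.058) for p in [(105,130),(75,258),(218,262),(237,145)]])
print('outer side',[onz('side',d(*p),.058) for p in [(380,115),(480,175),(222,342),(130,280)]])
print(shift([.5322,.0439,.2754]))
E
```

```text
[ 0.4575 -0.2727  0.058 ] [ 0.4542 -0.2693  0.058 ] (array([ 0.4557, -0.2729,  0.055 ]), np.float64(0.0004676481059339558))
outer scene [array([ 0.4348, -0.2867,  0.058 ]), array([ 0.4716, -0.2945,  0.058 ]), array([ 0.4762, -0.2596,  0.058 ]), array([ 0.4425, -0.2541,  0.058 ])]
outer side [array([ 0.4697, -0.29  ,  0.058 ]), array([ 0.4315, -0.2833,  0.058 ]), array([ 0.4542, -0.1743,  0.058 ]), array([ 0.4898, -0.1813,  0.058 ])]
[-1.428   3.1999 -5.3233]
```

Call:
apply_moves(
  motion=[
    [36,-0.5,0.4,-1.6,0],
    [36,-1,0.8,-3.3,0],
    [36,-1.4,1.2,-5,0],
    [36,-1.4,2.2,-5.4,0],
    [36,-1.4,3.2,-5.45,0],
    [36,-1.4,3.2,-5.45,0],
    [36,-1.4,3.2,-5.45,0],
  ],
)

```text
t: 25.35
tcp_pos: [0.5315, 0.0472, 0.2761]
tool_rot: [0.152, 0.69, -0.679, 0.201]
force: [-0.2, 0.3, -0.1]
finger_gap: 0.418
```

```bash
python3 - <<'E'
from C import *
tl(); s=manip.sense(); 
snap('wrist','w14'); snap('side','s14'); print(shift([.594,.052,.1616]))
E
```

```text
25.35 q [-0.1924  0.1966  1.9737  0.265   0.4949  1.1034] p [0.5315 0.0472 0.2761] tilt 28.902378535545434 ytilt 2.1374027599796355 az x -175.84986140236927 z [ 0.0712 -0.9975  0.0021]
[ 0.0424  4.3676 -0.0324]
```

View pics/w14.png

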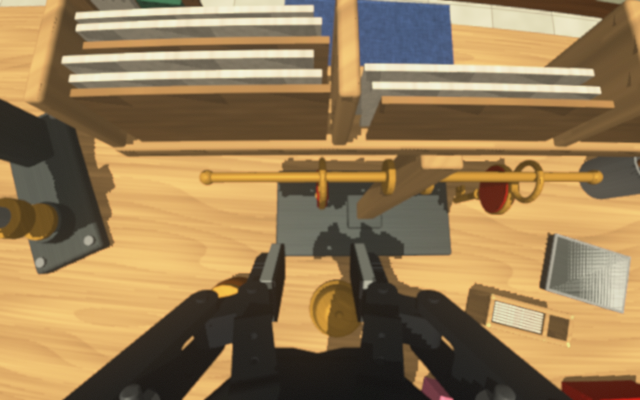

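View pics/s14.png

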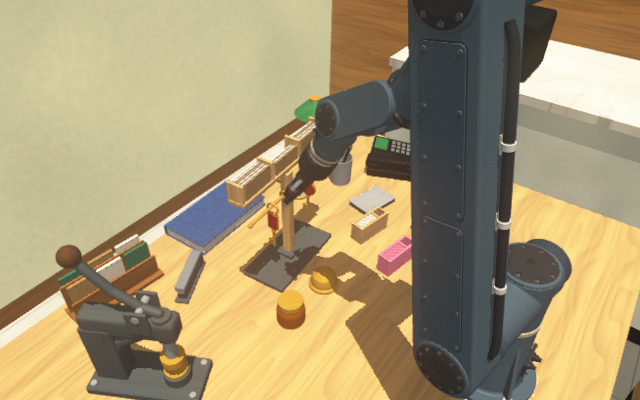

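```bash
python3 - <<'E'
from C import *
tl(); print('eye',onz('wrist',(322,176),.225),'tag',onz('wrist',(321,192),.175),'tip',onz('wrist',(206,177),.225))
E
```

```text
25.45 q [-0.1928  0.1954  1.9736  0.2651  0.4946  1.1036] p [0.5317 0.0469 0.2768] tilt 28.996726198562584 ytilt 2.1043487318046834 az x -175.87376143827686 z [ 0.0706 -0.9975  0.0025]
eye [0.5931 0.0474 0.225 ] tag [0.5906 0.0472 0.175 ] tip [0.5861 0.1368 0.225 ]
```

Call:
apply_moves(
  motion=[
    [36,0,0.8,0,0],
    [36,0,1.6,0,0],
    [36,0,2.4,0,0],
    [36,0,3.2,0,0],
    [36,0,3.9,0,0],
    [36,0,4.35,0,0],
    [36,0,4.35,0,0],
    [36,0,4.35,0,0],
  ],
)

```text
t: 26.45
tcp_pos: [0.5946, 0.0516, 0.1622]
tool_rot: [0.152, 0.69, -0.679, 0.202]
force: [-0.2, 0.5, -0.2]
finger_gap: 0.425
```

```bash
python3 - <<'E'
from C import *
tl(); print(manip.sense()['force']); 
snap('wrist','w15'); snap('side','s15')
a=cv2.imread('pics/s15.png');cv2.imwrite('pics/s15r.png',cv2.resize(a[150:280,220:360],None,fx=4.5,fy=4.5,interpolation=cv2.INTER_CUBIC))
E
```

```text
26.45 q [-0.155   0.4842  1.9564  0.4854  0.2313  0.8969] p [0.5946 0.0516 0.1622] tilt 28.947488532293487 ytilt 2.138029739576093 az x -175.85737532155693 z [ 0.0711 -0.9975  0.0021]
[-0.181   0.4863 -0.1621]
```

View pics/w15.png

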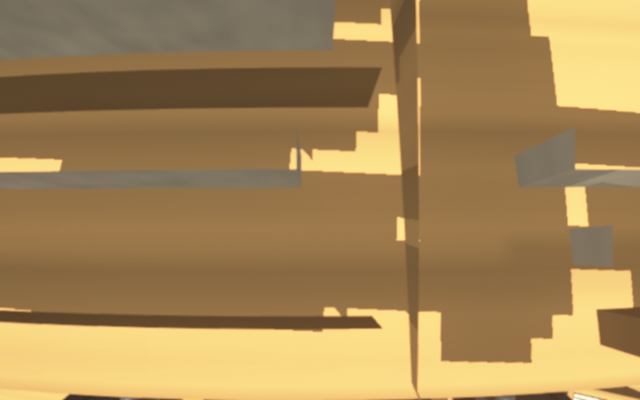

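View pics/s15r.png

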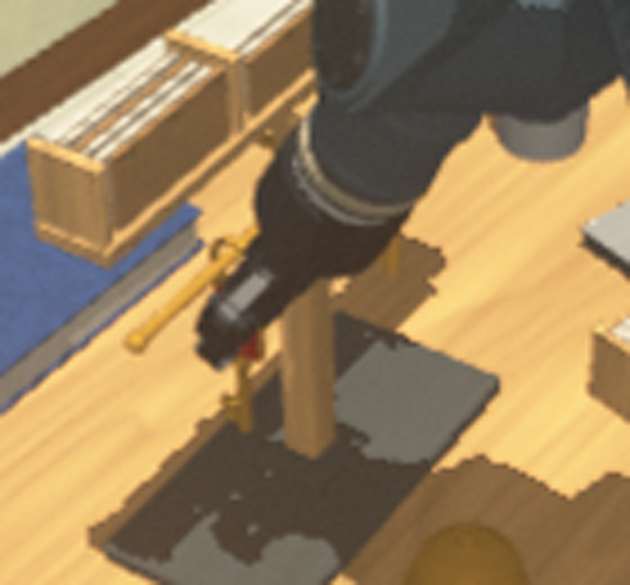

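Call:
apply_moves(
  motion=[
    [26,0,0,0,0],
    [18,0,0,0,0],
    [12,0,0,0,0],
    [6,0,0,0,0],
    [0,0,0,0,0],
    [0,0,0,0,0],
    [0,0,0,0,0],
  ],
  squeeze=45,
)

```text
t: 27.42
tcp_pos: [0.5947, 0.0516, 0.1616]
tool_rot: [0.152, 0.69, -0.679, 0.201]
force: [0.4, -1.0, 2.2]
finger_gap: 0.106
```

```bash
python3 - <<'E'
from C import *
tl(); s=manip.sense(); print(s['force'],s['finger_gap']); M=R.from_quat(s['tool_rot']).as_matrix();print(M); print('up8',M.T@[0,0,8/30],'ry',M.T@[-.0698,.9976,0],'-rx',M.T@[-.9976,-.0698,0])
E
```

```text
27.425 q [-0.1548  0.4855  1.9561  0.4859  0.2306  0.8966] p [0.5947 0.0516 0.1616] tilt 28.924041887411313 ytilt 2.1326901977194272 az x -175.86137219818542 z [ 0.071  -0.9975  0.0021]
[ 0.4437 -1.0027  2.2349] 0.10582010323096919
[[-0.8725  0.4834  0.071 ]
 [-0.0631  0.0326 -0.9975]
 [-0.4845 -0.8748  0.0021]]
up8 [-0.1292 -0.2333  0.0006] ry [-0.0021 -0.0012 -1.    ] -rx [ 0.8748 -0.4845 -0.0012]
```

Call:
apply_moves(
  motion=[
    [0,-0.06,-0.12,0,0],
    [0,-0.13,-0.24,0,0],
    [0,-0.13,-0.24,0,0],
    [0,-0.13,-0.24,-0.4,0],
    [0,-0.13,-0.24,-0.8,0],
    [0,-0.13,-0.24,-1.2,0],
    [0,-0.13,-0.24,-1.6,0],
    [0,-0.13,-0.24,-2,0],
    [0,-0.13,-0.24,-2.3,0],
    [0,-0.13,-0.24,-2.3,0],
  ],
)

```text
t: 28.68
tcp_pos: [0.5892, 0.1211, 0.1693]
tool_rot: [0.151, 0.69, -0.679, 0.201]
force: [-0.0, -0.7, -1.1]
finger_gap: 0.11
```

```bash
python3 - <<'E'
from C import *
tl(); s=manip.sense(); print(s['force'],s['finger_gap']); 
snap('side','s16')
a=cv2.imread('pics/s16.png');cv2.imwrite('pics/s16r.png',cv2.resize(a[150:280,220:360],None,fx=4.5,fy=4.5,interpolation=cv2.INTER_CUBIC))
E
```

```text
28.675 q [0.0005 0.4762 1.9343 0.146  0.23   1.3645] p [0.5892 0.1211 0.1693] tilt 28.8472572705302 ytilt 2.185667439479437 az x -175.77653241316506 z [ 0.0726 -0.9974  0.0019]
[-0.0427 -0.7316 -1.087 ] 0.11011014085628032
```

View pics/s16r.png

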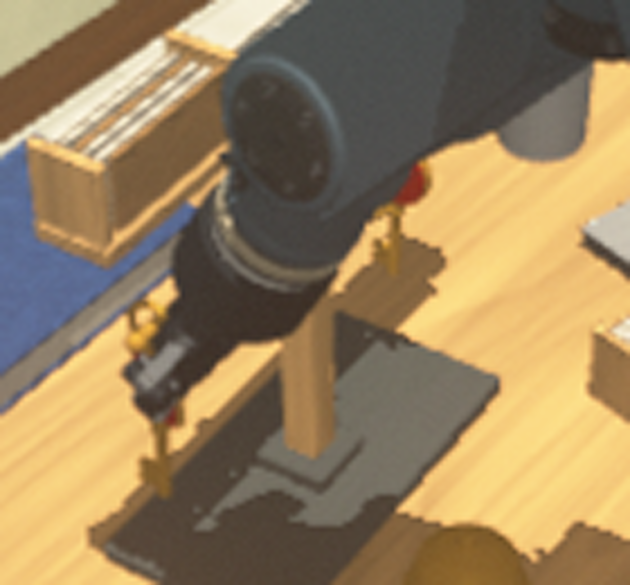

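Call:
apply_moves(
  motion=[
    [0,0,0,-0.4,0],
    [0,0,0,-0.8,0],
    [0,0,0,-1.2,0],
    [0,0,0,-1.5,0],
    [0,0.4,-0.2,-1.5,0],
    [0,0.9,-0.5,-1.5,0],
    [0,1.3,-1.2,-1.5,0],
    [0,1.6,-2.2,-1.5,0],
    [0,1.8,-3.2,-1.5,0],
    [0,1.8,-3.65,-1.5,0],
    [0,1.8,-3.65,-1.5,0],
  ],
)

```text
t: 30.1
tcp_pos: [0.4865, 0.1581, 0.24]
tool_rot: [0.153, 0.69, -0.678, 0.202]
force: [0.0, -1.0, -1.3]
finger_gap: 0.112
```

```bash
python3 - <<'E'
from C import *
tl(); s=manip.sense(); print(s['force'],s['finger_gap']); 
snap('side','s17');snap('wrist','w17')
a=cv2.imread('pics/s17.png');cv2.imwrite('pics/s17r.png',cv2.resize(a[130:330,220:420],None,fx=3,fy=3,interpolation=cv2.INTER_CUBIC))
E
```

```text
30.1 q [ 0.1068  0.2408  2.0586 -0.0579  0.3357  1.656 ] p [0.4865 0.1581 0.24  ] tilt 29.01338905627463 ytilt 2.15121418030746 az x -175.8826794237541 z [ 0.0708 -0.9975  0.0018]
[ 0.0267 -0.9677 -1.2903] 0.11240016320322177
```

View pics/s17r.png

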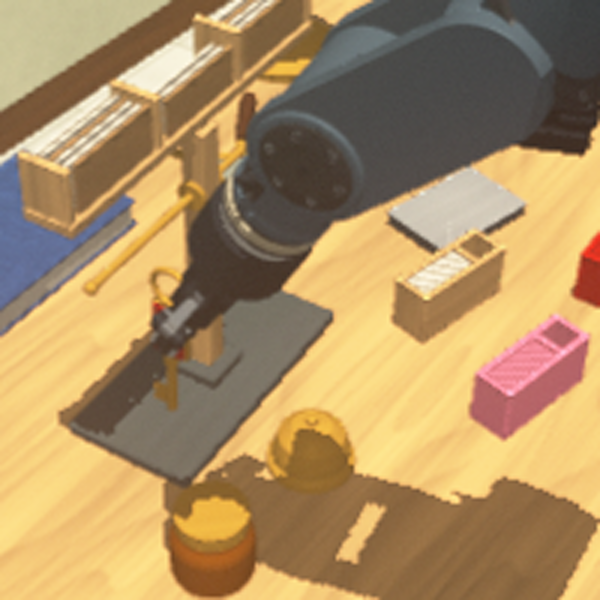

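View pics/w17.png

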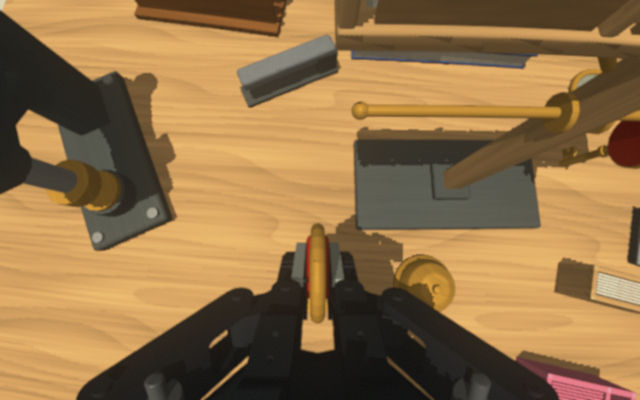

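```bash
python3 - <<'E'
from C import *
s=manip.sense(); print(shift([.4519,-.272,.22])); Rf=R.from_quat(s['tool_rot']); q=s['q']
p0=s['tcp_pos']; p1=np.array([.4519,-.272,.22])
for f in np.linspace(0,1,9):
    q,e=ik6(p0+f*(p1-p0),Rf,q,SG,C); print(q,e)
print(ik6(np.array([.4519,-.272,.081]),Rf,q,SG,C))
E
```

```text
[ 2.2194 -0.4787 14.2194]
[ 0.1069  0.2434  2.0579 -0.0579  0.3358  1.6561] 1.2212453270876722e-13
[-0.0484  0.2191  2.1089  0.181   0.3159  1.2932] 1.3877787807814457e-14
[-0.2136  0.2046  2.1441  0.4247  0.3319  0.9154] 2.7755575615628914e-14
[-0.3811  0.2011  2.1617  0.6042  0.3785  0.5981] 1.3530843112619095e-14
[-0.5415  0.2095  2.1604  0.7048  0.4416  0.3636] 1.9906298831529057e-11
[-0.687   0.2288  2.1405  0.7472  0.5096  0.1986] 1.2490009027033011e-12
[-0.8134  0.2575  2.1031  0.7545  0.5766  0.0848] 5.542788450441094e-12
[-0.9201  0.2933  2.0502  0.7424  0.6406  0.0081] 8.382183835919932e-13
[-1.0086  0.3346  1.9839  0.7204  0.7021 -0.0418] 4.718447854656915e-13
(array([-1.0084,  0.6412,  2.0917,  1.2601,  0.4639, -0.6773]), np.float64(2.0816681711721685e-14))
```

Call:
apply_moves(
  motion=[
    [0,0.2,0,1,0],
    [0,0.4,-0.1,2.4,0],
    [0,0.6,-0.1,3.9,0],
    [0,0.8,-0.2,5.4,0],
    [0,1.1,-0.2,6.9,0],
    [0,1.3,-0.3,8.4,0],
    [0,1.6,-0.3,9.9,0],
    [0,1.8,-0.4,11.4,0],
    [0,2,-0.4,12.9,0],
    [0,2.2,-0.5,13.9,0],
    [0,2.2,-0.5,14.2,0],
    [0,2.2,-0.5,14.2,0],
  ],
)

```text
t: 31.7
tcp_pos: [0.4517, -0.2712, 0.2202]
tool_rot: [0.152, 0.69, -0.678, 0.201]
force: [0.1, 0.8, -1.7]
finger_gap: 0.109
```

Call:
apply_moves(
  motion=[
    [0,0,0,0,0],
    [0,0,0,0,0],
  ],
)

```text
t: 31.95
tcp_pos: [0.4518, -0.2697, 0.221]
tool_rot: [0.151, 0.69, -0.678, 0.202]
force: [-0.0, 0.3, -1.6]
finger_gap: 0.107
```

```bash
python3 - <<'E'
from C import *
tl(); s=manip.sense(); print(s['force'],s['finger_gap'],s['qd']); 
snap('side','s18');snap('wrist','w18');snap('scene','c18'); print(shift([.4519,-.272,.22]),shift([.4519,-.272,.15]))
a=cv2.imread('pics/s18.png');A=cv2.resize(a[120:260,310:430],None,fx=4,fy=4,interpolation=cv2.INTER_CUBIC);b=cv2.imread('pics/c18.png')
B=cv2.resize(b[110:220,230:310],None,fx=4,fy=4,interpolation=cv2.INTER_CUBIC); B=cv2.copyMakeBorder(B,0,A.shape[0]-B.shape[0],0,0,0); cv2.imwrite('pics/b18.png',np.hstack([A,B]))
E
```

```text
31.95 q [-1.0061  0.3312  1.9852  0.718   0.704  -0.0384] p [ 0.4518 -0.2697  0.221 ] tilt 28.863890494355438 ytilt 2.2378105400948565 az x -175.78177939578413 z [ 0.0729 -0.9973  0.0012]
[-0.0035  0.3479 -1.5973] 0.10749489472707086 [-0.0024 -0.0013 -0.0052  0.0002 -0.0021 -0.0007]
[0.024  0.0329 0.0526] [1.1533 2.0747 0.048 ]
```

View pics/b18.png

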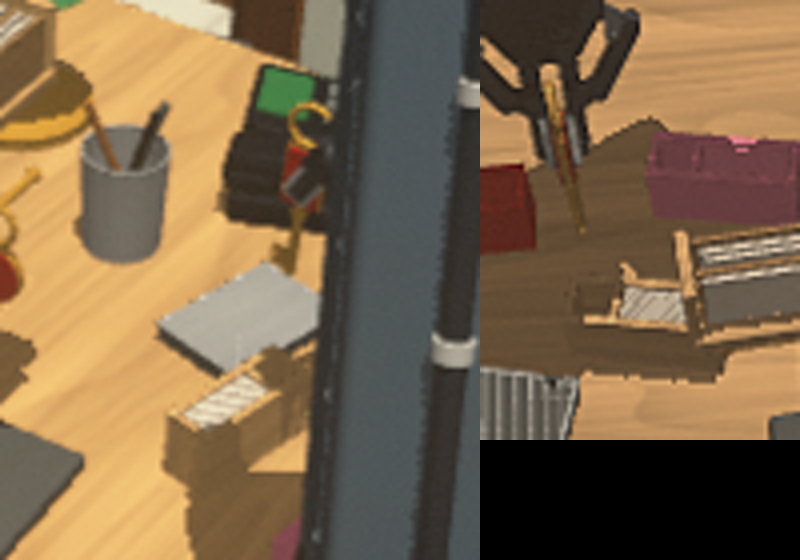

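View pics/w18.png

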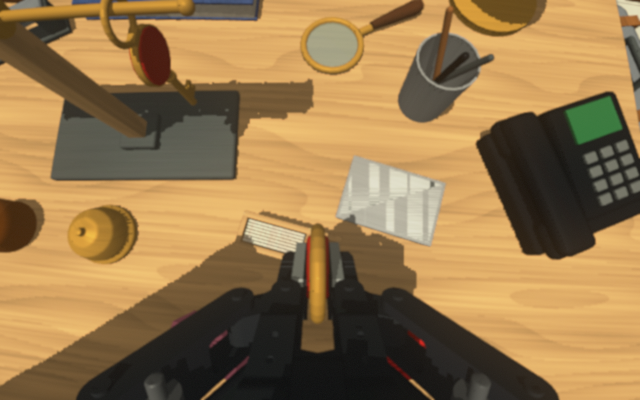

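```bash
python3 - <<'E'
from C import *
a=cv2.imread('pics/s18.png');cv2.imwrite('pics/s18k.png',cv2.resize(a[140:200,370:400],None,fx=10,fy=10,interpolation=cv2.INTER_CUBIC))
a=cv2.imread('pics/c18.png');cv2.imwrite('pics/c18k.png',cv2.resize(a[120:175,230:280],None,fx=10,fy=10,interpolation=cv2.INTER_CUBIC))
print('tri tip',tri('side',(382,187.5),'scene',(255.7,168.7)))
E=np.array([.4499,-.27,.1504]);print('pred tip px',proj('side',E),proj('scene',E), 'pred eye',proj('side',E+[0,0,.125]),proj('scene',E+[0,0,.125]))
E
```

```text
tri tip (array([ 0.4571, -0.2713,  0.1451]), np.float64(0.005337478532482853))
pred tip px [[383.3345 187.6276]] [[255.1577 164.8201]] pred eye [[387.7368 150.6646]] [[248.5092 137.1516]]
```

View pics/s18k.png

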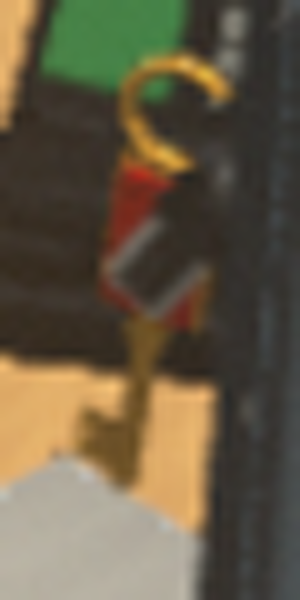

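View pics/c18k.png

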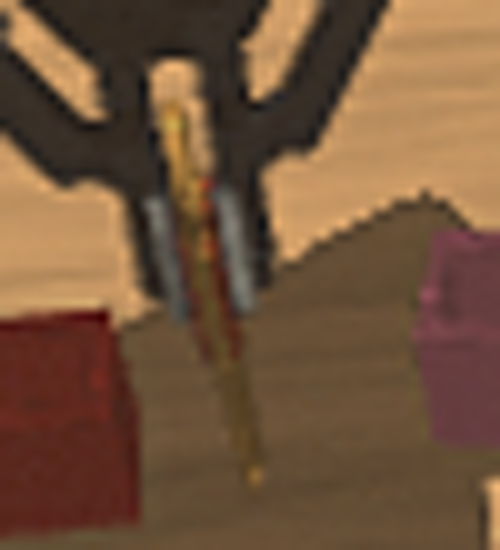

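```bash
python3 - <<'E'
from C import *
E=np.array([.4499,-.27,.1504]); rx=np.array([.9976,.07,0])
for n,P in [('bit',E+.016*rx),('eyetop',E+[0,0,.143]),('shank',E-.004*rx),('bit10',E+.016*rx+[0,0,.01])]: print(n,proj('side',P),proj('scene',P))
E
```

```text
bit [[378.295  185.8105]] [[255.6378 169.4909]]
eyetop [[388.4123 144.9856]] [[247.4589 132.7716]]
shank [[384.6014 188.0844]] [[255.0387 163.6615]]
bit10 [[378.6059 183.0081]] [[255.1437 167.4567]]
```

```bash
python3 - <<'E'
from C import *
print(shift([.4525,-.272,.138]))
E
```

```text
[1.3295 2.4344 0.0487]
```

Call:
apply_moves(
  motion=[
    [0,0.4,0.8,0,0],
    [0,0.9,1.6,0,0],
    [0,1.3,2.4,0.05,0],
    [0,1.3,2.4,0.05,0],
    [0,1.3,2.4,0.05,0],
    [0,1.3,2.4,0.05,0],
  ],
)

```text
t: 32.85
tcp_pos: [0.4531, -0.2733, 0.1404]
tool_rot: [0.152, 0.689, -0.679, 0.202]
force: [-0.1, -0.6, -0.7]
finger_gap: 0.112
```

```bash
python3 - <<'E'
from C import *
tl(); s=manip.sense(); print(s['force'],s['finger_gap']); 
snap('side','s19');snap('wrist','w19');snap('scene','c19')
a=cv2.imread('pics/s19.png');A=cv2.resize(a[170:245,340:400],None,fx=7,fy=7,interpolation=cv2.INTER_CUBIC);b=cv2.imread('pics/c19.png')
B=cv2.resize(b[140:215,235:290],None,fx=7,fy=7,interpolation=cv2.INTER_CUBIC); cv2.imwrite('pics/b19.png',np.hstack([A,B])[:,:800])
a=cv2.imread('pics/w19.png');cv2.imwrite('pics/w19r.png',cv2.resize(a[190:340,200:420],None,fx=3.5,fy=3.5,interpolation=cv2.INTER_CUBIC))
E
```

```text
32.85 q [-1.008   0.5025  2.0549  0.9751  0.5407 -0.3532] p [ 0.4531 -0.2733  0.1404] tilt 28.967747074990438 ytilt 2.0405092092392043 az x -175.77238800933017 z [ 0.0715 -0.9974  0.004 ]
[-0.0848 -0.5609 -0.7493] 0.11158906102041732
```

View pics/b19.png

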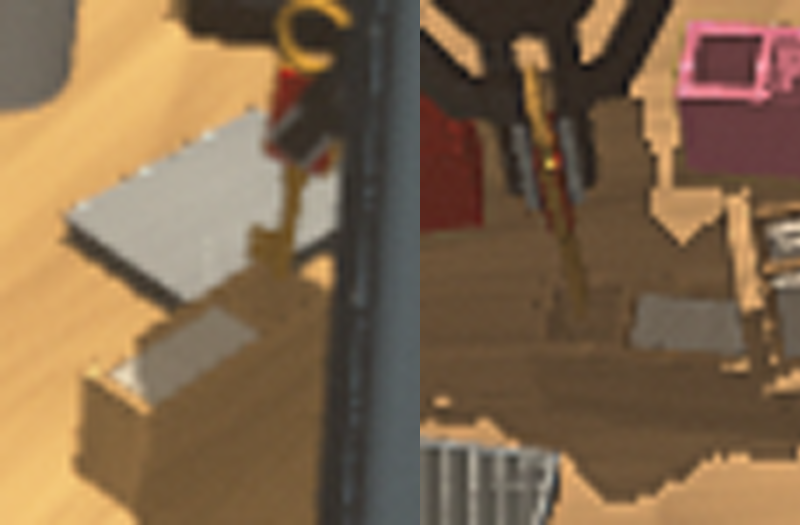

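View pics/w19r.png

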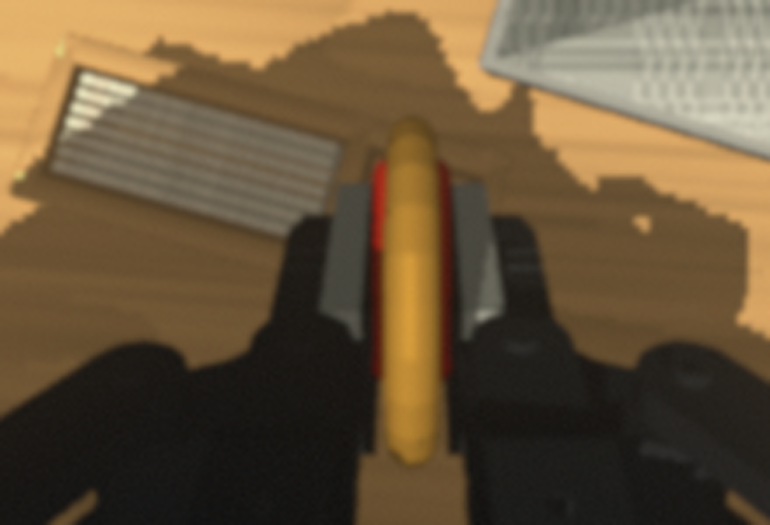

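Call:
apply_moves(
  motion=[
    [0,0.15,0.28,0,0],
    [0,0.3,0.55,0,0],
    [0,0.42,0.75,0,0],
    [0,0.42,0.75,0,0],
  ],
)

```text
t: 33.5
tcp_pos: [0.4525, -0.2728, 0.1134]
tool_rot: [0.152, 0.69, -0.678, 0.201]
force: [0.0, -0.4, -2.0]
finger_gap: 0.109
```

```bash
python3 - <<'E'
from C import *
tl(); s=manip.sense(); print(s['force'],s['ft_torque'],s['finger_gap']); 
snap('side','s20');snap('scene','c20');print(shift([.4525,-.2725,.082]))
a=cv2.imread('pics/s20.png');A=cv2.resize(a[170:245,340:400],None,fx=7,fy=7,interpolation=cv2.INTER_CUBIC);b=cv2.imread('pics/c20.png')
B=cv2.resize(b[140:215,235:290],None,fx=7,fy=7,interpolation=cv2.INTER_CUBIC); cv2.imwrite('pics/b20.png',np.hstack([A,B])[:,:800])
E
```

```text
33.5 q [-1.0086  0.5642  2.0727  1.0898  0.5013 -0.4856] p [ 0.4525 -0.2728  0.1134] tilt 28.88394180798639 ytilt 2.1579909426972455 az x -175.88301506747237 z [ 0.0709 -0.9975  0.0015]
[ 0.001  -0.4121 -2.0105] [-0.02    0.3252 -0.0169] 0.1090409877975236
[ 0.5159  0.925  -0.0203]
```

View pics/b20.png

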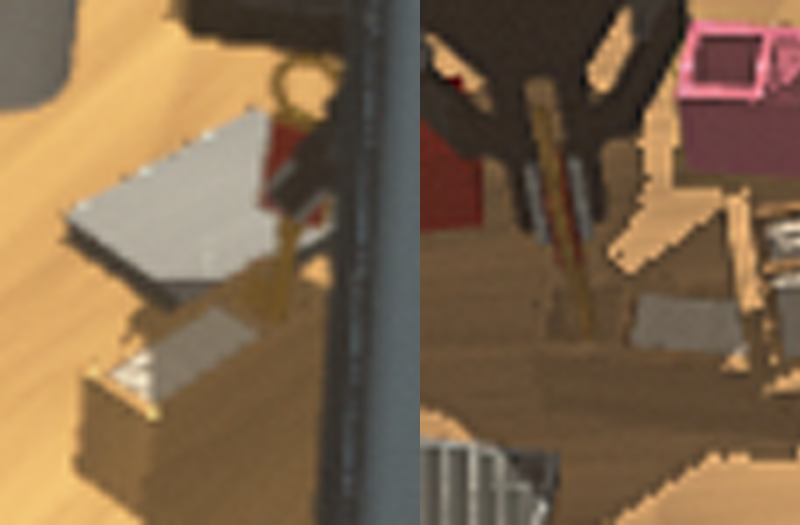

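Call:
apply_moves(
  motion=[
    [0,0.15,0.27,0,0],
    [0,0.3,0.54,0,0],
    [0,0.45,0.8,0,0],
    [0,0.52,0.93,0,0],
    [0,0.52,0.93,0,0],
    [0,0.52,0.93,0,0],
  ],
)

```text
t: 34.35
tcp_pos: [0.4525, -0.2731, 0.0818]
tool_rot: [0.152, 0.69, -0.679, 0.201]
force: [-0.1, 1.5, -0.8]
finger_gap: 0.11
```

```bash
python3 - <<'E'
from C import *
tl(); s=manip.sense(); print(s['force'],s['ft_torque'],s['finger_gap']); 
snap('side','s21');snap('scene','c21');snap('wrist','w21')
a=cv2.imread('pics/s21.png');A=cv2.resize(a[170:245,340:400],None,fx=7,fy=7,interpolation=cv2.INTER_CUBIC);b=cv2.imread('pics/c21.png')
B=cv2.resize(b[140:215,235:290],None,fx=7,fy=7,interpolation=cv2.INTER_CUBIC); cv2.imwrite('pics/b21.png',np.hstack([A,B])[:,:800])
E
```

```text
34.35 q [-1.0089  0.6398  2.0883  1.2516  0.4655 -0.6688] p [ 0.4525 -0.2731  0.0818] tilt 28.91301199429744 ytilt 2.1176918085057816 az x -175.83294178208507 z [ 0.0713 -0.9975  0.0025]
[-0.1183  1.467  -0.7696] [ 0.025   0.3561 -0.0009] 0.10951173589187985
```

View pics/b21.png

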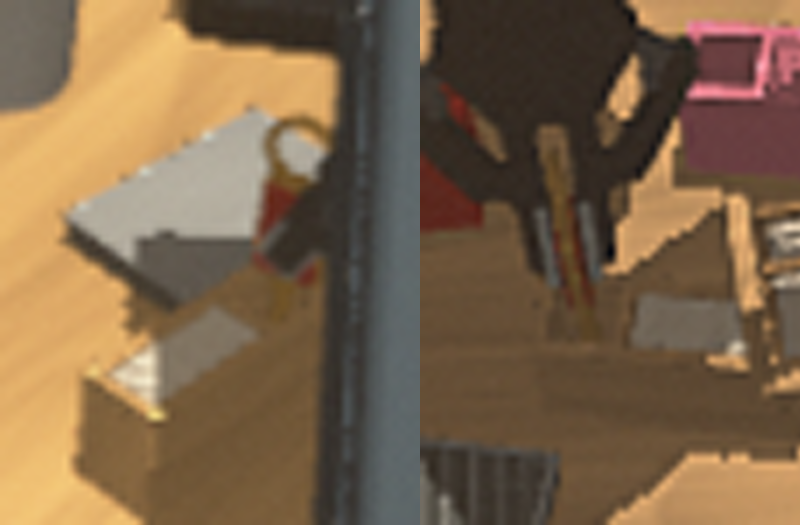

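View pics/w21.png

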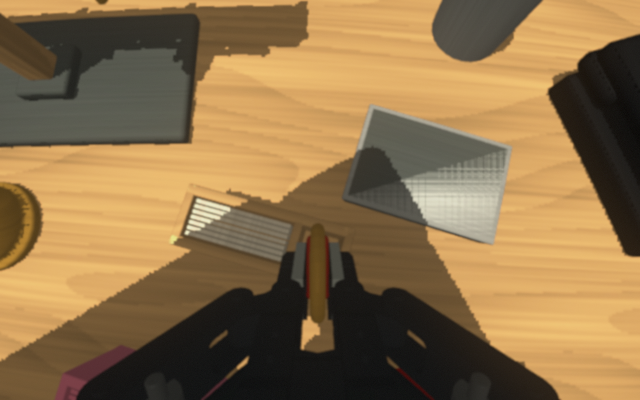

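Call:
apply_moves(
  motion=[
    [0,0.03,0.06,0,0],
    [0,0.06,0.11,0,0],
    [0,0.06,0.11,0,0],
    [0,0.06,0.11,0,0],
  ],
)

```text
t: 35.0
tcp_pos: [0.4524, -0.2729, 0.0776]
tool_rot: [0.152, 0.69, -0.679, 0.201]
force: [-0.7, -1.0, -1.1]
finger_gap: 0.109
```

```bash
python3 - <<'E'
from C import *
tl(); s=manip.sense(); print(s['force'],s['ft_torque'],s['finger_gap']); 
E
```

```text
35.0 q [-1.0089  0.6497  2.09    1.2722  0.4621 -0.6918] p [ 0.4524 -0.2729  0.0776] tilt 28.88448916391925 ytilt 2.153182584271171 az x -175.85959508811715 z [ 0.0712 -0.9975  0.0018]
[-0.7044 -1.0386 -1.0529] [ 0.0004  0.3086 -0.0874] 0.10889595000744653
```

Call:
apply_moves(
  motion=[
    [14,0,0,0,0],
    [20,0,0,0,0],
    [30,0,0,0,0],
    [50,0,0,0,0],
    [70,0,0,0,0],
    [85,0,0,0,0],
    [85,0,0,0,0],
    [85,0,0,0,0],
  ],
)

```text
t: 36.0
tcp_pos: [0.4524, -0.2729, 0.0777]
tool_rot: [0.152, 0.69, -0.679, 0.201]
force: [0.7, -0.5, -0.6]
finger_gap: 0.995
```

```bash
python3 - <<'E'
from C import *
tl(); s=manip.sense(); print(s['force'],s['ft_torque'],s['finger_gap']); 
snap('side','s22');snap('scene','c22');snap('wrist','w22')
a=cv2.imread('pics/s22.png');A=cv2.resize(a[170:245,340:400],None,fx=7,fy=7,interpolation=cv2.INTER_CUBIC);b=cv2.imread('pics/c22.png')
B=cv2.resize(b[140:215,235:290],None,fx=7,fy=7,interpolation=cv2.INTER_CUBIC); cv2.imwrite('pics/b22.png',np.hstack([A,B])[:,:800])
E
```

```text
36.0 q [-1.0089  0.6497  2.09    1.2722  0.4621 -0.6918] p [ 0.4524 -0.2729  0.0777] tilt 28.887707689473405 ytilt 2.150812068724882 az x -175.85783721438523 z [ 0.0712 -0.9975  0.0018]
[ 0.6908 -0.4783 -0.6116] [0.0197 0.2486 0.0292] 0.9952840427071964
```

View pics/b22.png

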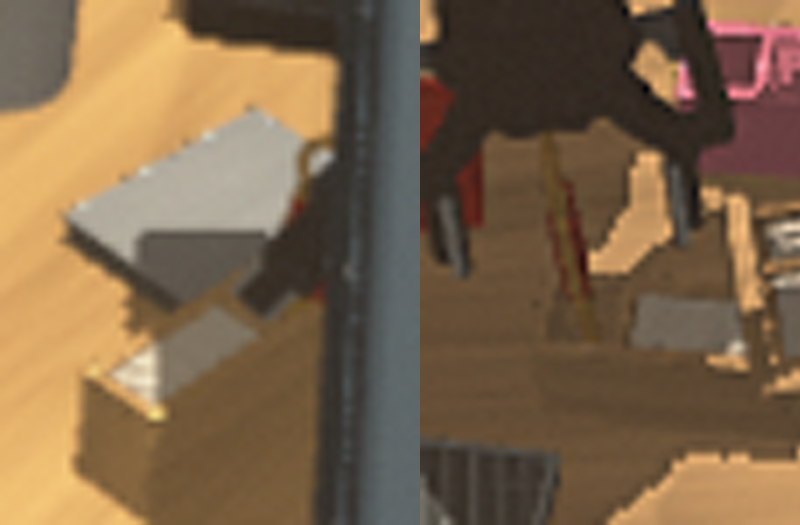

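View pics/w22.png

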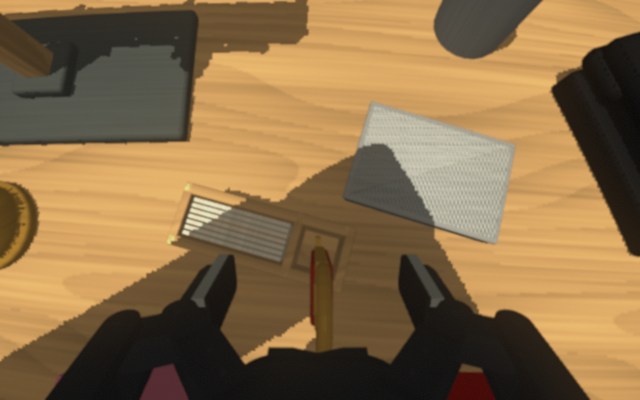

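Call:
apply_moves(
  motion=[
    [85,0,-0.1,0,0],
    [85,0,-0.25,0,0],
    [85,0,-0.5,0,0],
    [85,0,-1,0,0],
    [85,0,-1.8,0,0],
    [85,0,-2.8,0,0],
    [85,0,-4,0,0],
    [85,0,-5.5,0,0],
    [85,0,-5.5,0,0],
  ],
)

```text
t: 37.28
tcp_pos: [0.3722, -0.2797, 0.2247]
tool_rot: [0.153, 0.687, -0.681, 0.202]
force: [-0.3, -0.0, -0.2]
finger_gap: 0.995
```

```bash
python3 - <<'E'
from C import *
tl(); s=manip.sense(); print(s['force'],s['ft_torque'],s['finger_gap']); 
snap('side','s23');snap('scene','c23');snap('wrist','w23')
a=cv2.imread('pics/s23.png');A=cv2.resize(a[170:245,340:400],None,fx=7,fy=7,interpolation=cv2.INTER_CUBIC);b=cv2.imread('pics/c23.png')
B=cv2.resize(b[140:215,235:290],None,fx=7,fy=7,interpolation=cv2.INTER_CUBIC); cv2.imwrite('pics/b23.png',np.hstack([A,B])[:,:800])
E
```

```text
37.275 q [-1.2066  0.2645  2.0915  0.7325  0.763  -0.2428] p [ 0.3722 -0.2797  0.2247] tilt 28.99301311603843 ytilt 1.7350418732723645 az x -175.75440990021104 z [ 0.0695 -0.9976  0.0083]
[-0.253  -0.0448 -0.2079] [-0.0242  0.2194 -0.059 ] 0.9954696701825961
```

View pics/b23.png

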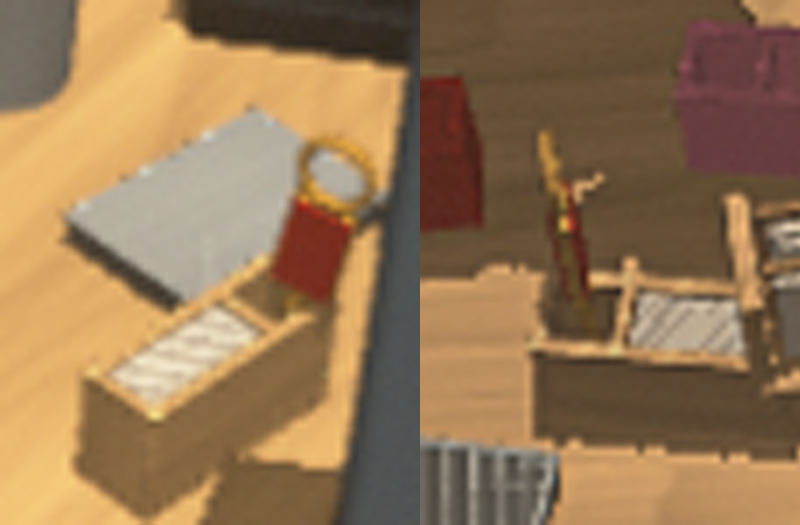

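View pics/w23.png

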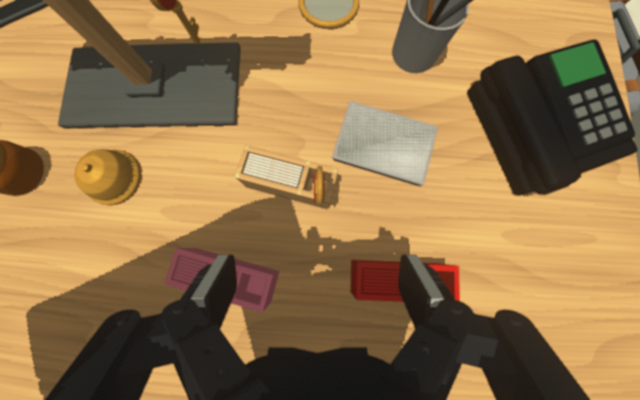

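Call:
apply_moves(
  motion=[
    [85,0,-0.5,0,0],
    [85,0,-0.5,0,0],
    [85,0,-0.5,0,0],
    [85,0,-0.5,0,0],
  ],
)

```text
t: 37.92
tcp_pos: [0.3656, -0.2784, 0.2345]
tool_rot: [0.152, 0.691, -0.678, 0.201]
force: [-0.3, -0.3, 1.0]
finger_gap: 0.998
```

```bash
python3 - <<'E'
from C import *
a=snap('side','s24');b=cv2.imread('pics/s23.png')
cv2.imwrite('pics/s24r.png',cv2.resize(cv2.imread('pics/s24.png')[110:330,220:420],None,fx=2.7,fy=2.7,interpolation=cv2.INTER_CUBIC))
d=np.abs(a[195:250,340:400,::-1].astype(int)-b[195:250,340:400]).max(2); print('box diff',d.max(),(d>40).sum())
s0=cv2.imread('pics/s1.png'); d=np.abs(a[:,:,::-1].astype(int)-s0).max(2)
for n,(x0,y0,x1,y1) in dict(jar=(275,290,307,328),bell=(307,262,340,295),pot=(328,145,356,185),stapler=(172,248,206,304),pad=(348,185,395,215)).items(): print(n,(d[y0:y1,x0:x1]>50).mean())
E
```

```text
box diff 116 58
jar 0.007401315789473684
bell 0.581267217630854
pot 0.0
stapler 0.0
pad 0.12198581560283688
```

View pics/s24r.png

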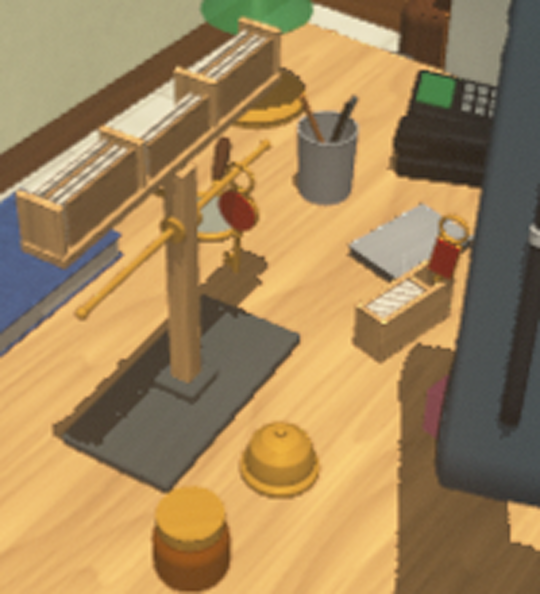

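```bash
python3 -c "
from h import *
print(manip.sign_off())"
```

```text
the job is handed in; nothing more can be done
None
```

I moved both keys in the order asked and handed the job in at about 38 s of the 67 s allowed.

- **Round key:** I slid it off the crowded arm's open end and hung it on the empty arm, about 100 mm from the post.
- **Oblong key:** I slid it off next and stood it blade down in the small cell of the pine check-in box.

**Last checks:** The final pictures show the round key hanging on the spare arm. The oblong key stands in the cell, leaning on the rim, and the robot is clear of everything.

Comparing side pictures from before and after:
- **Jar, pen pot, stapler:** no real change.
- **Bell and ink pad:** pixels flagged. The bell was in the arm's shadow in the earlier picture and sits where it was in the start picture. The ink pad is partly covered by the leaning key.
- **Box:** some pixels differ between the last two pictures (58 above threshold). I put that down to the arm's edge and shadow moving, because the key looked the same in both.
- **Magnifier:** I only judged it by eye.

**What did not go cleanly:**
- The moves have no tilt command, so I tilted the tool by pushing it against the edge of its reach.
- On the way to the empty arm, the last joint sat at its limit: it read -2.854 against the stated -2.85. The elbow joint also read 0.218 against 0.22 during the tilting. I don't know whether either counts as passing its range.

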